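# Pack the crucible set and samples for the ashing furnace

### The job

Pack the blue carrier tray for the ashing furnace: set the wide white porcelain crucible in the tray's round seat, then nest the middle one inside it, then the tall narrow one inside that, and stand the two black-capped vials in the tray's two vial cups, whichever in which. Set everything down upright on the bottom of its place rather than letting it drop, because porcelain and glass chip; leave the black graphite crucible and the red-capped and white-capped vials standing where they are.

Things in the scene. Friction and masses are not known exactly. Their poses are not given: they have to be found in the camera images.
- carrier: Blue tray, 96 (x) by 232 mm (y), edge 16 mm high, fixed. Origin: centre of underside; z up. Floor at z = 3 mm. On it three open flared cups, all at x = 0: the wide shallow crucible seat at y = -62 mm (inside 50 mm across at the floor, 67 at the mouth, cup rim at z = 15 mm) and two vial cups at y = 14 and y = 74 mm (inside 35 mm at the floor, 47 at the mouth, cup rim at z = 25 mm).
- crucible_wide: White porcelain, the widest and lowest: open cone-shaped crucible, small flat foot and wide mouth, with an upright rim band for gripping. 36 mm high, foot 44 mm, rim 62 mm across outside, rim band the top 7 mm, wall 2.6 mm, bottom 3 mm thick. Origin: centre of the underside; z up. Loose.
- crucible_middle: White porcelain, the middle one: open cone-shaped crucible, small flat foot and wide mouth, with an upright rim band for gripping. 44 mm high, foot 33 mm, rim 50 mm across, rim band the top 8 mm, wall 2.6 mm, bottom 3 mm thick. It stands on the floor of the wide one, its rim 11 mm above that one's rim. Origin: centre of the underside; z up. Loose.
- crucible_tall: White porcelain, tall and narrow: open cone-shaped crucible, small flat foot and wide mouth, with an upright rim band for gripping. 56 mm high, foot 22 mm, rim 36 mm across, rim band the top 9 mm, wall 2.6 mm, bottom 3 mm thick. It stands on the floor of the middle one, its rim 15 mm above that one's rim. Origin: centre of the underside; z up. Loose.
- crucible_graphite: Black graphite crucible of exactly the middle one's shape and size (44 mm high, rim 50 mm); does not belong in the tray. Close behind the crucibles stand machines, 0.17 to 0.28 m high, their fronts at x = 0.53 to 0.55 m: carry things past at x below 0.5 m. Origin: centre of the underside; z up. Loose.
- vial_black_1: Clear sample vial with a black cap, 50 mm high, body 30 mm across up to 42 mm, cap a little narrower. Stands on a sheet of white paper 2 mm thick. Origin: centre of the underside; z up. Loose.
- vial_black_2: A second clear sample vial with a black cap, same as the first: 50 mm high, 30 mm across, on the same paper. Origin: centre of the underside; z up. Loose.
- vial_red: Clear sample vial with a red cap, 50 mm high, 30 mm across, on the same paper; does not belong in the tray. Origin: centre of the underside; z up. Loose.
- vial_white: Smaller clear sample vial with a white cap, 40 mm high, 27 mm across, on the same paper; does not belong in the tray. Origin: centre of the underside; z up. Loose.
Mind the look-alikes: they are no part of the job. Leave any purple look-alike of the vial_black_1 alone.

How it is judged:
By the outcome, as a careful person would: the job done as asked, in the order asked, and still so for the second after the job is handed in, with the robot touching nothing.
It also fails if it takes over 136 s, if anything falls off the work surface, if the arm or the gripper's body presses on something with over 40 N, if the wrist force passes 120 N, or if a joint passes its speed limit or range.

### The arm

A 6-joint arm with a two-finger parallel gripper is mounted at the origin on a cart in front of the work surface, level with it; the furniture and walls round the work are solid. World frame = base frame: x ahead of the robot, y to its left, z up, the work surface at z = 0. Lengths are in m, angles in rad, forces in N, time in s.
With the tool pointing down it reaches from about 0.35 to 0.975 m from the base axis. Payload 4.9 kg.
Tool frame: the origin (TCP) lies on the front face of the gripper's body, between the roots of the fingers; the fingertips stand 73 mm ahead of it and the grasp point (between the pads) lies 54 mm ahead of it (tip_extent is the distance from the TCP to the fingertips, in m); y points along the fingers, x is the direction in which the jaws open and shut, and the axes are right-handed (so a half turn about y gives the same grasp; the last joint's range is limited). The gripper opens to 85 mm and grips with 20 to 120 N. Pads are 22 mm wide; open, the fingers measure 114 mm over their backs; the gripper's body (76 mm by 85 mm) begins 54 mm behind the grasp point. The pads swing forward as they close: fully open they stand 13 mm farther back than shut.
Start: joints at [-1.312, 0.053, 1.613, -0, 1.476, -0.119], TCP at [0.231, -0.581, 0.304] pointing down, gripper open.
Joint ranges: [-3.01, 3.01], [-1.01, 2.22], [0.06, 2.58], [-1.02, 4.17], [0.09, 2.62], [-3.14, 3.14]. Speed limits (rad/s): [2.57, 2.57, 3.14, 3.14, 3.14, 3.14].

### API

Orientations are given as a unit quaternion [w, x, y, z].
In Python, from plant import state, grab_frame, camera_info, job_done, tip_extent gives the robot as it stands.
- The arm moves only by the tool carry_out, never from a script. Its argument "rows" is a list that holds one entry, the list of rows, each a list of 7 numbers: the turn, a rotation vector about the world's x, y, z as a fraction of full scale, then the shift along the world's x, y, z as a fraction of full scale, then the finger opening in mm, from 0 to 85.4. A call has 1 to 5 rows; each row shifts and turns the commanded pose from where the row before left it; what a row does not reach is not made up. Full scale, the value 1, is 40 mm for a shift and 4 degrees for a turn. A row lasts 1/10 s, in which the tool goes at most 50 mm and 8.59 degrees, less where a joint would pass 70% of its speed; a pose out of reach is approached as far as the arm can. A call with a number of a shift or a turn outside -1 to 1 is refused whole. A call with a gripper value outside its range is refused whole. The fingers move at their own pace and stop on an object; the grip force is fixed at half the most. Time passes only in rows, so rows that do not move let the fingers close. It gives the time, the measured TCP pose, the force and the opening at its end, in the units of the state.
- state(): the state, without advancing time (a new reading comes with each control period).
- grab_frame(name): name is "scene" or "top" or "wrist"; returns the picture (420x560x3 uint8, blue, green, red); there is no depth.
- camera_info(name): a dict with "intrinsics" (3x3 intrinsics, pixels), "xyz" and "rotation" of the camera in the world; the wrist camera has in their place "tool_from_camera" (4x4, takes a point from camera to tool coordinates, whose origin is the TCP and whose axes are the tool frame's). Camera axes: x right, y down, z forward; pixel columns grow to the right and rows downward; lengths in m; the calibration is good to about 2 mm. A picture is of the moment at which its call begins: read the wrist's pose just before it. camera_info takes no time and is no camera call.
- job_done(): hands the job in, once; it reports no verdict.
The state is a dict: "time": time; "joint_pos": joint angles; "joint_vel": joint speeds; "joint_efforts": joint torques, N m; "tool_pos": TCP position; "tool_rot": TCP orientation; "contact_force": force on the tool from outside, world axes, zero at the start; "ft_torque": the same for the moment, N m; "gripper_width": opening from 0.0 (shut) to 1.0 (fully open).
Only numpy, scipy, OpenCV 4.12 (cv2) and the standard library are available. Lean on these libraries where they do the work, as an engineer would, in place of code of your own. Each camera call takes 0.05 s, during which the arm holds its last target.

## Working session

There is one attempt and no reset: what is moved stays moved. The work goes in short steps, Python scripts to look and compute and a tool call to move; the robot and the scene stay as the last step left them, time stands still between calls to the robot, and variables do not carry over. Pictures are saved under pics/ and viewed, and the job is handed in when it is done.

Besides the shell and the picture viewer there is one more tool, called after "Request:" as name([rows], argument=value, ...), one row to a line, values as JSON. carry_out: Moves the arm, as the interface text tells. Shift numbers are shares of 40 mm and turn numbers shares of 4 degrees, none past 1 either way. Its arguments: {"type":"object","properties":{"rows":{"type":"array"}},"required":["rows"]}

```bash
mkdir -p pics; ls
python3 - <<'E'
from plant import *
import cv2
s=state();print(s)
print(tip_extent() if callable(tip_extent) else tip_extent)
for n in ["scene","top","wrist"]:
    print(n,camera_info(n))
    cv2.imwrite(f"pics/{n}0.png",grab_frame(n))
E
```

```text
pics
{'time': 0.0, 'joint_pos': array([-1.31199943e+00,  5.33865633e-02,  1.61427603e+00, -2.33539877e-05,
        1.47600243e+00, -1.19022840e-01]), 'joint_vel': array([-0.0003582 , -0.0004182 , -0.00076181,  0.00039942,  0.0001784 ,
        0.00073827]), 'joint_efforts': array([ 1.53583380e-03, -3.93687057e+01, -3.70173633e+01,  3.48802007e-05,
        7.18845418e-03, -8.95873029e-06]), 'tool_pos': array([ 0.23042143, -0.5804713 ,  0.30265518]), 'tool_rot': array([ 0.58547348, -0.58452458,  0.39776816, -0.39665137]), 'contact_force': array([-0.67810145,  0.27531014, -0.46203729]), 'ft_torque': array([ 0.02431472, -0.03317671,  0.01596102]), 'gripper_width': 1.0005930305249602}
0.0726
scene {'intrinsics': array([[394.23238712,   0.        , 281.01214468],
       [  0.        , 394.23238712, 213.23946224],
       [  0.        ,   0.        ,   1.        ]]), 'xyz': array([0.10809673, 0.5525149 , 0.6380123 ]), 'rotation': array([ 0.12322303, -0.27575518,  0.87705565, -0.37356198])}
top {'intrinsics': array([[432.70715661,   0.        , 280.09706296],
       [  0.        , 432.70715661, 208.51360963],
       [  0.        ,   0.        ,   1.        ]]), 'xyz': array([0.26360411, 0.05651529, 1.1549846 ]), 'rotation': array([ 0.07609405, -0.69082432,  0.71451211, -0.08027391])}
wrist {'intrinsics': array([[292.89580844,   0.        , 285.68017037],
       [  0.        , 292.89580844, 210.70029099],
       [  0.        ,   0.        ,   1.        ]]), 'tool_from_camera': array([[ 9.99999787e-01,  3.36590499e-04,  5.59531987e-04,
        -3.39399028e-05],
       [-4.23749695e-04, -3.17430702e-01,  9.48281377e-01,
        -7.01783739e-02],
       [ 4.96795134e-04, -9.48281412e-01, -3.17430492e-01,
         8.13643761e-02],
       [ 0.00000000e+00,  0.00000000e+00,  0.00000000e+00,
         1.00000000e+00]])}
```

View pics/scene0.png

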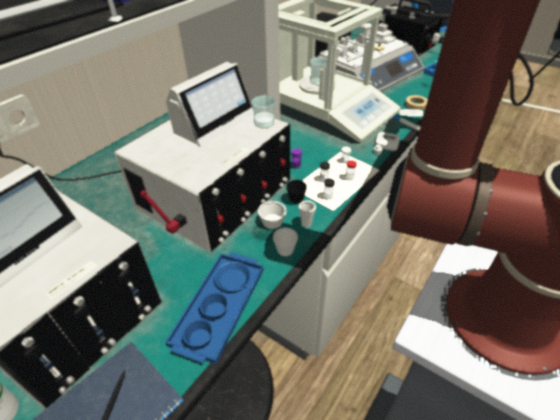

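View pics/top0.png

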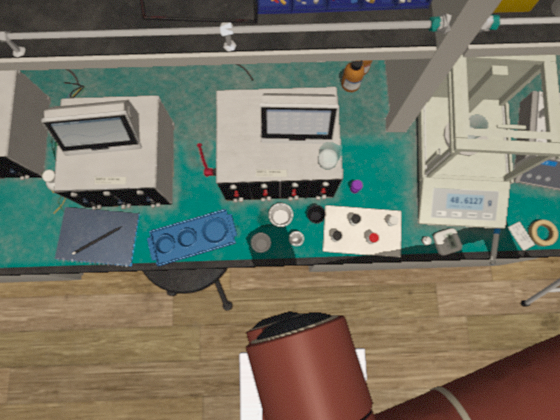

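View pics/wrist0.png

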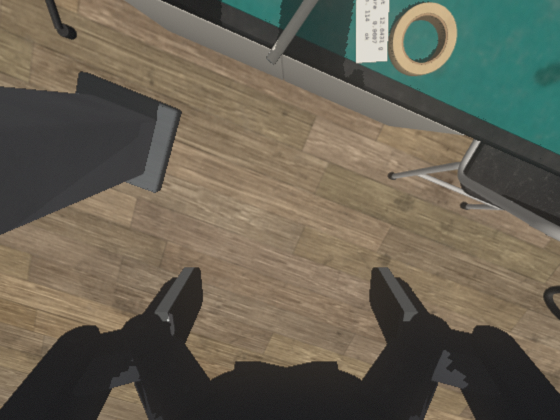

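```bash
cat > h.py <<'E'
import numpy as np,cv2
from plant import *
from scipy.spatial.transform import Rotation as R
def Rq(q): return R.from_quat([q[1],q[2],q[3],q[0]]).as_matrix()
def campose(n,s=None):
    c=camera_info(n);K=np.array(c['intrinsics'])
    if n=='wrist':
        s=s or state();T=np.eye(4);T[:3,:3]=Rq(s['tool_rot']);T[:3,3]=s['tool_pos']
        T=T@np.array(c['tool_from_camera']);return K,T[:3,:3],T[:3,3]
    return K,Rq(c['rotation']),np.array(c['xyz'])
def p2w(cp,u,v,z):
    K,M,t=cp;d=M@np.linalg.inv(K)@np.array([u,v,1.]);return t+d*(z-t[2])/d[2]
def w2p(cp,p):
    K,M,t=cp;q=K@(M.T@(np.array(p)-t));return q[:2]/q[2]
def crop(img,x0,y0,x1,y1,f,name):
    c=cv2.resize(img[y0:y1,x0:x1],None,fx=f,fy=f,interpolation=cv2.INTER_CUBIC);cv2.imwrite(name,c)
E
python3 - <<'E'
from h import *
t=cv2.imread('pics/top0.png');s=cv2.imread('pics/scene0.png')
crop(t,140,170,300,270,5,'pics/t1.png');crop(t,250,170,410,270,5,'pics/t2.png')
crop(s,160,140,400,360,3,'pics/s1.png')
st=state();print(Rq(st['tool_rot']).round(3))
cp=campose('top');print(cp[1].round(3))
for u,v in [(281,215),(261,242),(297,239),(316,214),(337,235),(355,218),(374,238),(391,220),(165,243),(213,228)]: print(u,v,p2w(cp,u,v,0.04).round(3))
E
```

```text
[[ 0.369 -0.     0.929]
 [-0.929  0.002  0.369]
 [-0.002 -1.     0.   ]]
[[-0.034 -0.975  0.22 ]
 [-0.999  0.033 -0.01 ]
 [ 0.002 -0.22  -0.976]]
281 215 [0.497 0.044 0.04 ]
261 242 [0.427 0.098 0.04 ]
297 239 [0.432 0.004 0.04 ]
316 214 [ 0.497 -0.048  0.04 ]
337 235 [ 0.439 -0.1    0.04 ]
355 218 [ 0.483 -0.15   0.04 ]
374 238 [ 0.428 -0.196  0.04 ]
391 220 [ 0.474 -0.245  0.04 ]
165 243 [0.433 0.347 0.04 ]
213 228 [0.468 0.223 0.04 ]
```

View pics/t1.png

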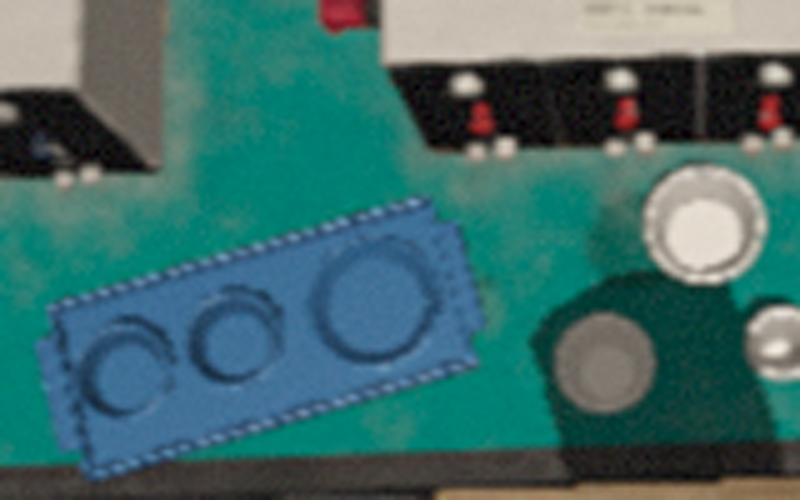

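View pics/t2.png

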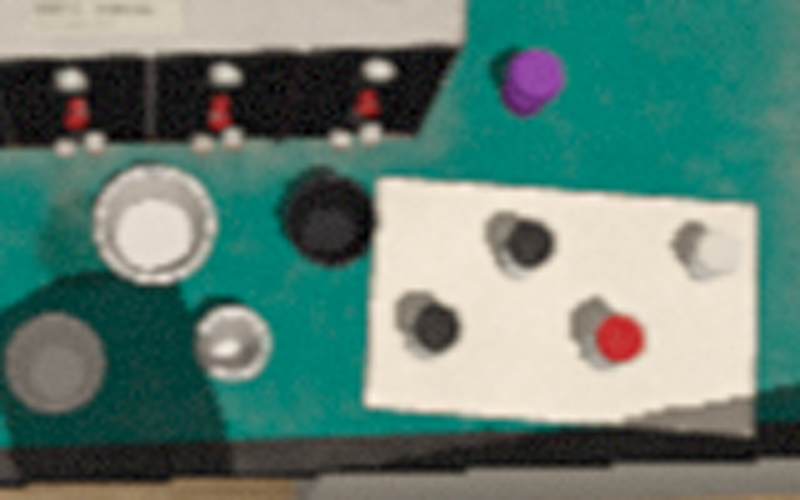

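View pics/s1.png

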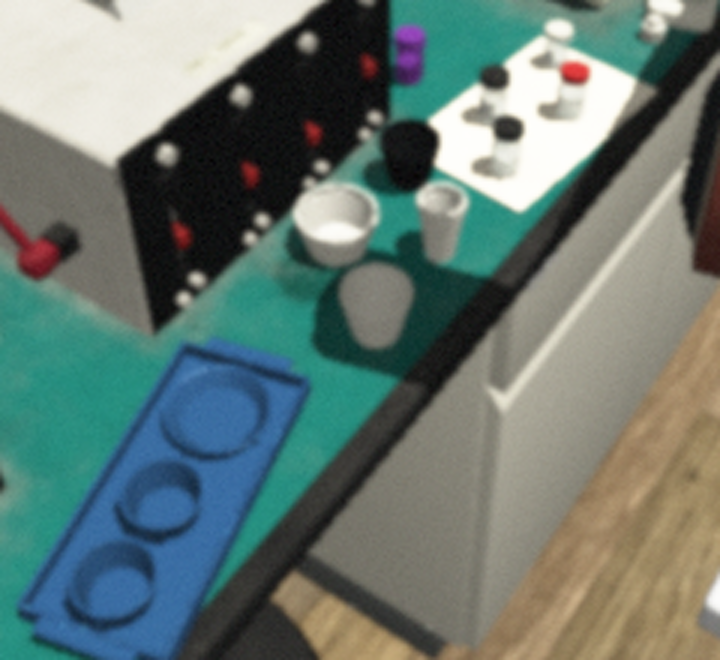

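Request:
carry_out([
  [[0,0,1,0.12,0.39,-0.03,85],[0,0,1,0.12,0.39,-0.03,85],[0,0,1,0.12,0.39,-0.03,85],[0,0,1,0.12,0.39,-0.03,85],[0,0,1,0.12,0.39,-0.03,85]],
])

```text
time: 0.65
tool_pos: [0.2546, -0.5021, 0.2973]
tool_rot: [0.646, -0.645, 0.289, -0.288]
contact_force: [-0.5, 1.1, 0.2]
gripper_width: 0.997
```

Request:
carry_out([
  [[0,0,1,0.12,0.39,-0.03,85],[0,0,1,0.12,0.39,-0.03,85],[0,0,1,0.12,0.39,-0.03,85],[0,0,1,0.12,0.39,-0.03,85],[0,0,1,0.12,0.39,-0.03,85]],
])

```text
time: 1.15
tool_pos: [0.2786, -0.4241, 0.2915]
tool_rot: [0.686, -0.686, 0.172, -0.172]
contact_force: [0.4, 1.0, 0.3]
gripper_width: 0.995
```

Request:
carry_out([
  [[0,0,1,0.12,0.39,-0.03,85],[0,0,1,0.12,0.39,-0.03,85],[0,0,1,0.12,0.39,-0.03,85],[0,0,1,0.12,0.39,-0.03,85],[0,0,1,0.12,0.39,-0.03,85]],
])

```text
time: 1.65
tool_pos: [0.3026, -0.3461, 0.2855]
tool_rot: [0.705, -0.705, 0.051, -0.05]
contact_force: [0.1, -0.5, 0.1]
gripper_width: 0.993
```

Request:
carry_out([
  [[0,0,1,0.12,0.39,-0.03,85],[0,0,1,0.12,0.39,-0.03,85],[0,0,1,0.12,0.39,-0.03,85],[0,0,1,0.12,0.39,-0.03,85],[0,0,1,0.12,0.39,-0.03,85]],
])

```text
time: 2.15
tool_pos: [0.3265, -0.2681, 0.2795]
tool_rot: [0.704, -0.703, -0.073, 0.073]
contact_force: [-0.4, -0.8, -0.8]
gripper_width: 0.995
```

Request:
carry_out([
  [[0,0,1,0.12,0.39,-0.03,85],[0,0,1,0.12,0.39,-0.03,85],[0,0,1,0.12,0.39,-0.03,85],[0,0,1,0.12,0.39,-0.03,85],[0,0,1,0.12,0.39,-0.03,85]],
])

```text
time: 2.65
tool_pos: [0.3505, -0.1901, 0.2736]
tool_rot: [0.68, -0.68, -0.194, 0.194]
contact_force: [-1.0, -0.1, -0.3]
gripper_width: 0.997
```

Request:
carry_out([
  [[0,0,1,0.12,0.39,-0.03,85],[0,0,1,0.12,0.39,-0.03,85],[0,0,1,0.12,0.39,-0.03,85],[0,0,1,0.12,0.39,-0.03,85],[0,0,1,0.12,0.39,-0.03,85]],
])

```text
time: 3.15
tool_pos: [0.3745, -0.1122, 0.2676]
tool_rot: [0.636, -0.636, -0.309, 0.309]
contact_force: [0.8, 0.5, -0.8]
gripper_width: 0.993
```

Request:
carry_out([
  [[0,0,1,0.12,0.39,-0.03,85],[0,0,1,0.12,0.39,-0.03,85],[0,0,1,0.12,0.39,-0.03,85],[0,0,1,0.12,0.39,-0.03,85],[0,0,1,0.12,0.39,-0.03,85]],
])

```text
time: 3.65
tool_pos: [0.3985, -0.0342, 0.2616]
tool_rot: [0.573, -0.573, -0.415, 0.415]
contact_force: [0.1, -0.2, 0.4]
gripper_width: 0.995
```

Request:
carry_out([
  [[0,0,1,0.12,0.39,-0.03,85],[0,0,1,0.12,0.39,-0.03,85],[0,0,1,0.12,0.39,-0.03,85],[0,0,1,0.12,0.39,-0.03,85],[0,0,0.6,0.12,0.39,-0.03,85]],
])

```text
time: 4.15
tool_pos: [0.4225, 0.0438, 0.2556]
tool_rot: [0.499, -0.499, -0.501, 0.501]
contact_force: [-0.1, -0.1, 0.2]
gripper_width: 0.995
```

Run:
```python
from h import *
s=state();im=grab_frame('wrist');cv2.imwrite('pics/w1.png',im);print(s['tool_pos'],Rq(s['tool_rot']).round(3),s['joint_pos'].round(2))
cp=campose('wrist',s)
for n,p in dict(wide=(.4979,.0435,.036),mid=(.4254,.098,.044),tall=(.4309,.0059,.056),b1=(.436,-.099,.052)).items(): print(n,w2p(cp,p).round(1))
im=cv2.resize(im,None,fx=1.4,fy=1.4,interpolation=cv2.INTER_CUBIC);cv2.imwrite('pics/w1b.png',im)
cv2.imwrite('pics/scene1.png',grab_frame('scene'))
```

```text
[0.4224787  0.04378858 0.25555185] [[-0.003 -0.    -1.   ]
 [ 1.     0.    -0.003]
 [ 0.    -1.     0.   ]] [-0.07 -0.43  2.11 -0.    1.46 -1.65]
wide [285.3 262.4]
mid [339.8 202. ]
tall [246.8 210.6]
b1 [141.5 213.9]
```

View pics/w1b.png

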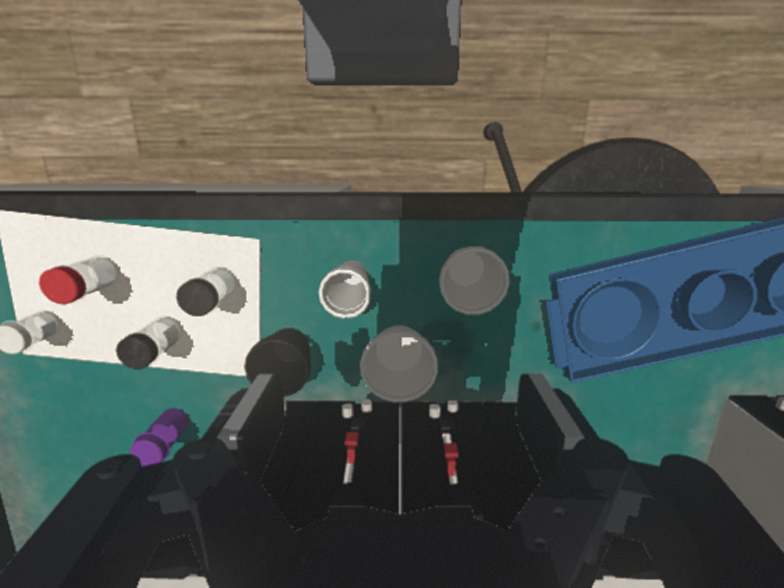

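View pics/scene1.png

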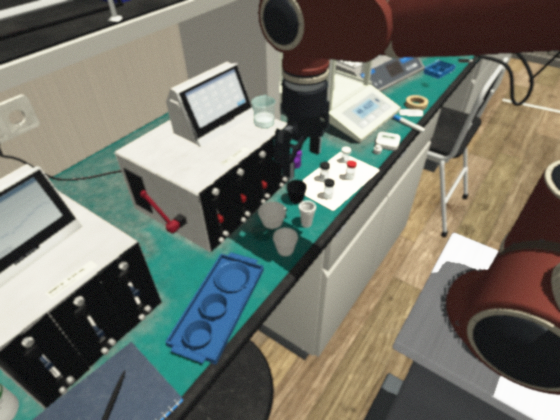

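Run:
```python
from h import *
im=cv2.imread('pics/w1.png');crop(im,220,160,380,300,5,'pics/w1c.png');crop(im,380,140,560,280,4,'pics/w1d.png')
```

```text
(no output)
```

View pics/w1c.png

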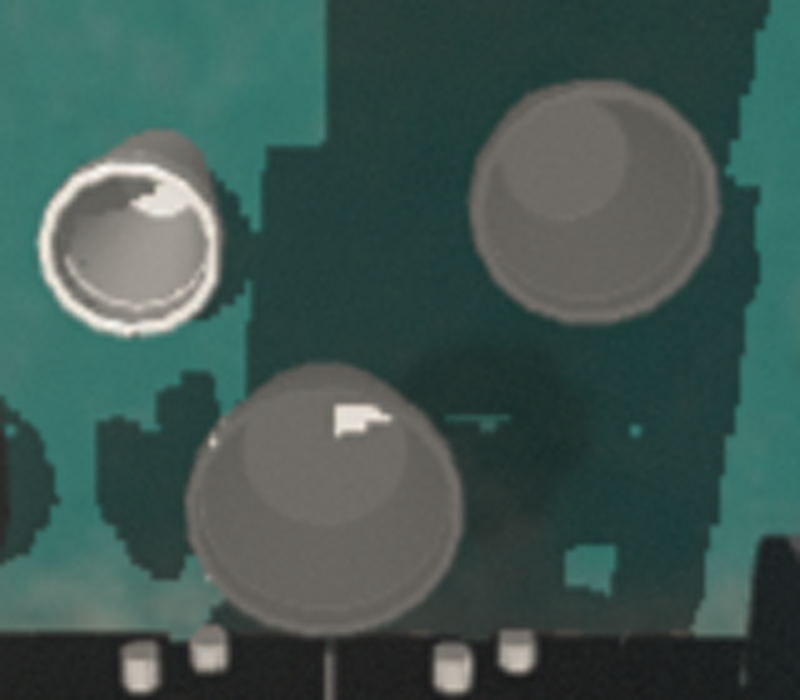

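View pics/w1d.png

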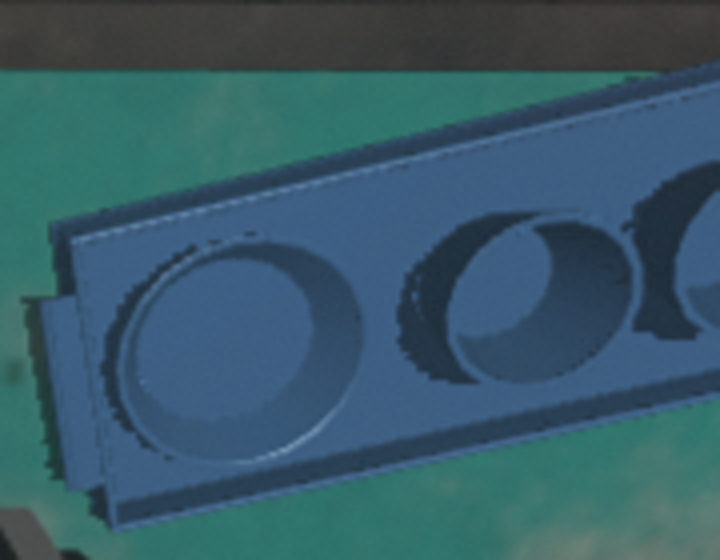

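```bash
cat >> h.py <<'E'
from scipy.optimize import least_squares
def fitc(cp,z,d,l=None,r=None,t=None,b=None,x0=(.45,.1)):
    a=np.linspace(0,2*np.pi,73)
    def f(p):
        q=np.array([w2p(cp,(p[0]+d/2*np.cos(k),p[1]+d/2*np.sin(k),z)) for k in a])
        e=[]
        for v,m in ((l,q[:,0].min()),(r,q[:,0].max()),(t,q[:,1].min()),(b,q[:,1].max())):
            if v is not None:e.append(m-v)
        return e
    o=least_squares(f,x0,diff_step=1e-5);return o.x.round(4),o.fun.round(1)
E
python3 - <<'E'
from h import *
c=camera_info('wrist');
s=dict(tool_pos=np.array([0.4224787,0.04378858,0.25555185]),tool_rot=state()['tool_rot'])
cp=campose('wrist',s)
print('wide',fitc(cp,.036,.062,257,312.2,None,286.8))
print('mid',fitc(cp,.044,.050,313.6,363.4,175.6,224.6))
print('tall',fitc(cp,.056,.036,227.2,263.8,192,226.8))
print('seat',fitc(cp,.015,.067,410.1,470.4,199.1,255.9))
print('c1',fitc(cp,.025,.048,491.4,538.9,192.9,235.4))
E
```

```text
wide (array([0.4981, 0.0428]), array([-0.4,  0.4,  0. ]))
mid (array([0.4239, 0.0967]), array([-0.1,  0.1,  0.5, -0.6]))
tall (array([0.4299, 0.0048]), array([-0.3,  0.3, -0.2,  0.2]))
seat (array([0.4649, 0.2202]), array([ 0.4, -0.4,  1. , -1.2]))
c1 (array([0.4446, 0.2932]), array([ 1. , -1. ,  0.4, -0.4]))
```

Run:
```python
from h import *
c=camera_info('wrist');T=np.array(c['tool_from_camera']);K=np.array(c['intrinsics'])
cp=(K,T[:3,:3],T[:3,3])
for y in (.055,.06,.065,.07,.075,.08):
  print(y,[w2p(cp,(sx*.0427,y,z)).round(0) for sx in(-1,1) for z in (-.011,.011)])
im=cv2.imread('pics/w1.png');crop(im,140,250,300,350,5,'pics/w1e.png')
```

```text
0.055 [array([201., 306.]), array([197., 268.]), array([370., 306.]), array([374., 268.])]
0.06 [array([204., 300.]), array([200., 263.]), array([368., 300.]), array([372., 263.])]
0.065 [array([207., 295.]), array([203., 258.]), array([365., 295.]), array([369., 258.])]
0.07 [array([209., 289.]), array([205., 254.]), array([363., 289.]), array([366., 254.])]
0.075 [array([211., 284.]), array([208., 249.]), array([361., 284.]), array([364., 249.])]
0.08 [array([213., 280.]), array([210., 245.]), array([359., 280.]), array([362., 245.])]
```

View pics/w1e.png

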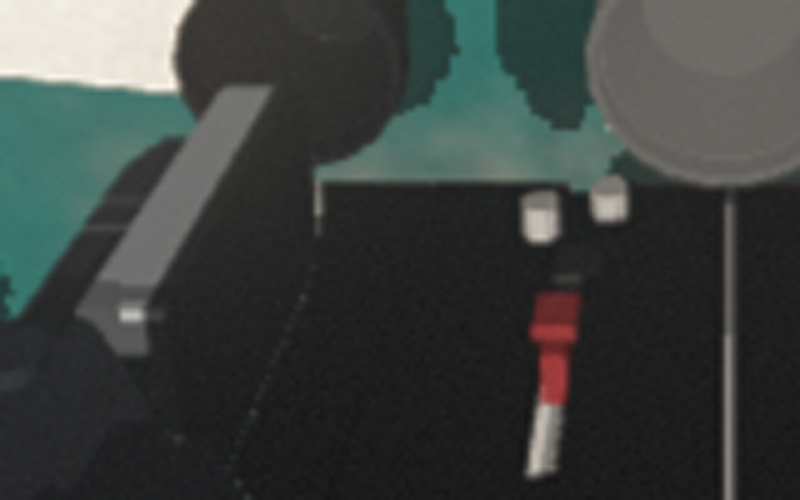

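Request:
carry_out([
  [[0,-1,0,0.2,0,-0.4,76],[0,-1,0,0.4,0,-0.5,76],[0,-1,0,0.4,0,-0.6,76],[0,-1,0,0.4,0,-0.6,76],[0,0,0,0.1,0,-0.4,76]],
])

```text
time: 4.75
tool_pos: [0.4816, 0.0425, 0.1536]
tool_rot: [-0.426, 0.565, 0.564, -0.426]
contact_force: [0.2, 0.6, -0.3]
gripper_width: 0.892
```

Request:
carry_out([
  [[0,0,0,0.02,0.01,-0.5,76],[0,0,0,0.02,0,-0.3,76],[0,0,0,0,0,0,76]],
])

```text
time: 5.05
tool_pos: [0.4827, 0.0431, 0.1217]
tool_rot: [-0.427, 0.564, 0.564, -0.427]
contact_force: [0.1, 0.1, -0.3]
gripper_width: 0.886
```

Run:
```python
from h import *
s=state();im=grab_frame('wrist');cv2.imwrite('pics/w2.png',im);print(s['tool_pos'])
cp=campose('wrist',s)
print(w2p(cp,(.498,.043,.036)))
crop(im,160,130,420,330,3,'pics/w2b.png')
im=grab_frame('scene');crop(im,200,100,360,280,4,'pics/s2.png')
```

```text
[0.48265521 0.04314526 0.12166544]
[285.57129183 244.38324614]
```

View pics/w2b.png

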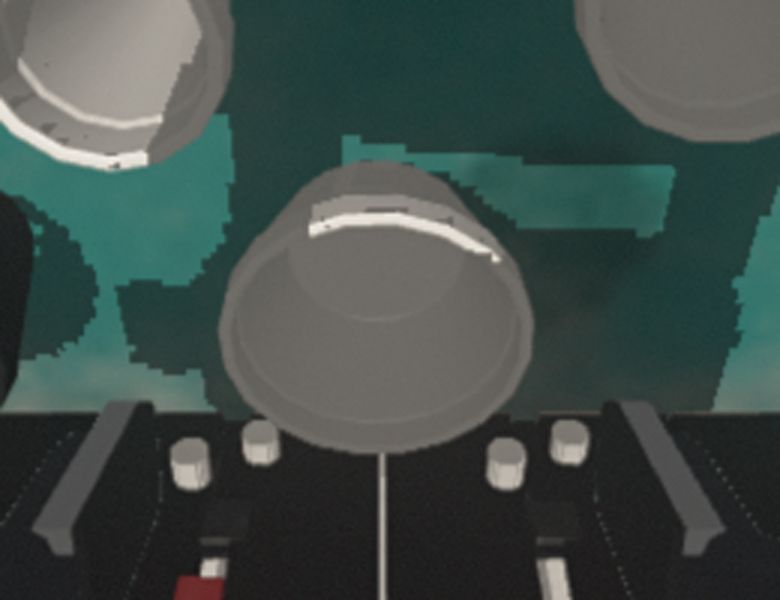

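View pics/s2.png

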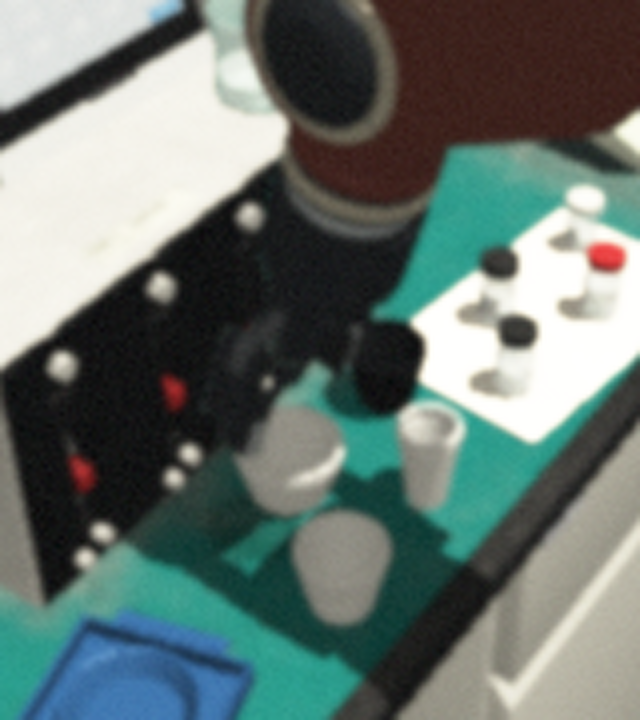

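Run:
```python
from h import *
cp=campose('wrist')
print('wide',fitc(cp,.036,.062,232.3,337.3,None,280.7))
```

```text
wide (array([0.5028, 0.0426]), array([ 0.6, -0.6, -0.2]))
```

Request:
carry_out([
  [[0,0,0,0.04,0,-0.5,76],[0,0,0,0,0,-0.44,76],[0,0,0,0,0,0,76]],
])

```text
time: 5.45
tool_pos: [0.4848, 0.0435, 0.0852]
tool_rot: [-0.426, 0.564, 0.564, -0.427]
contact_force: [-1.3, -0.0, -0.6]
gripper_width: 0.889
```

Run:
```python
from h import *
s=state();im=grab_frame('wrist');print(s['tool_pos'],s['contact_force'])
crop(im,160,130,420,330,3,'pics/w3b.png')
im=grab_frame('scene');crop(im,200,100,360,280,4,'pics/s3.png')
```

```text
[0.48478918 0.04348882 0.08521054] [-1.31889243 -0.01303027 -0.60545884]
```

View pics/w3b.png

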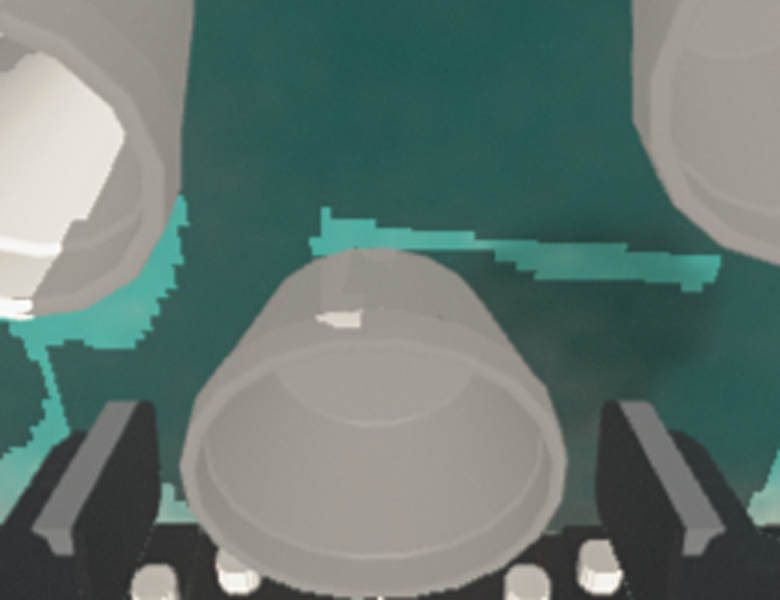

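View pics/s3.png

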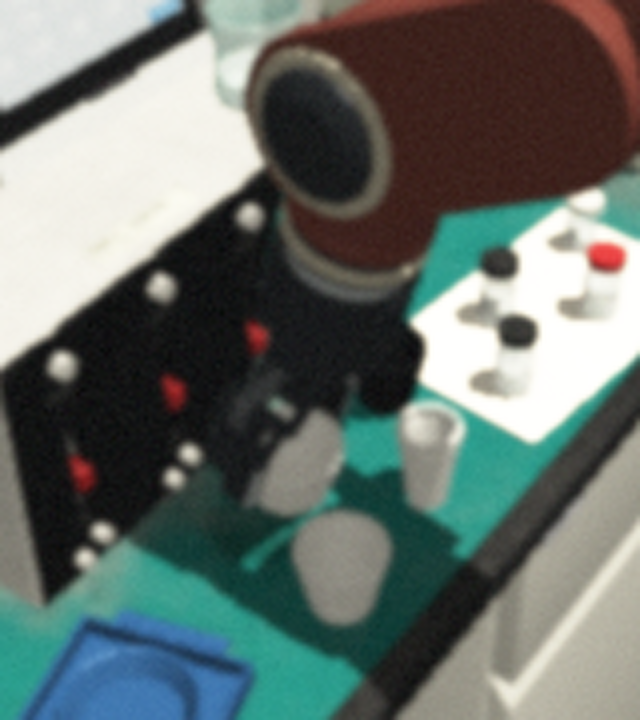

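Request:
carry_out([
  [[0,0,0,0,0,0,50],[0,0,0,0,0,0,50],[0,0,0,0,0,0,50],[0,0,0,0,0,0,50],[0,0,0,0,0,0,50]],
])

```text
time: 6.05
tool_pos: [0.4876, 0.0434, 0.089]
tool_rot: [-0.424, 0.566, 0.566, -0.425]
contact_force: [-2.1, -0.8, 6.4]
gripper_width: 0.694
```

Run:
```python
from h import *
s=state();im=grab_frame('wrist');print(s['tool_pos'],s['contact_force'],s['gripper_width'],s['ft_torque'])
crop(im,160,130,420,330,3,'pics/w4b.png')
im=grab_frame('scene');crop(im,200,100,360,280,4,'pics/s4.png')
```

```text
[0.48755565 0.04338656 0.08898215] [-2.09320167 -0.77710401  6.40721769] 0.6944116456286923 [0.03346103 0.185369   0.03162225]
```

View pics/w4b.png

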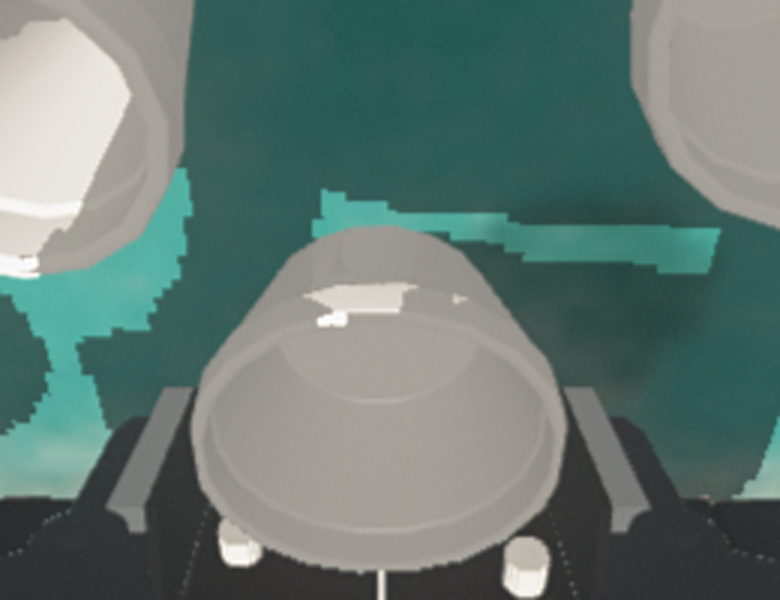

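View pics/s4.png

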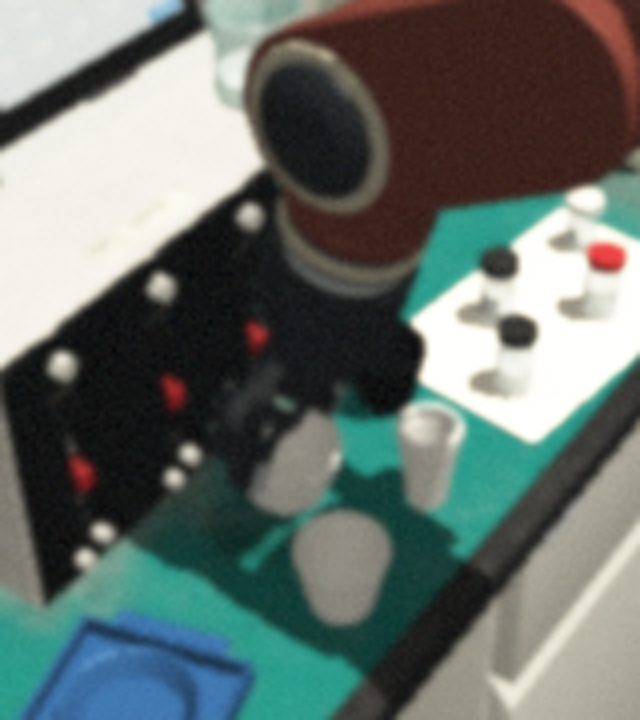

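Request:
carry_out([
  [[0,0,0,0,0,0.2,50],[0,0,0,0,0,0.4,50],[0,0,0,-0.1,0,0.6,50],[0,0,0,-0.1,0,0.3,50],[0,0,0,0,0,0,50]],
])

```text
time: 6.65
tool_pos: [0.479, 0.0434, 0.1494]
tool_rot: [-0.424, 0.566, 0.566, -0.424]
contact_force: [1.1, 0.2, -1.0]
gripper_width: 0.698
```

Run:
```python
from h import *
s=state();im=grab_frame('wrist');print(s['tool_pos'],s['contact_force'],s['gripper_width'],s['ft_torque'])
crop(im,160,130,420,330,3,'pics/w5b.png')
im=grab_frame('scene');crop(im,200,100,360,280,4,'pics/s5.png')
```

```text
[0.47899901 0.04342355 0.14940164] [ 1.1149832   0.17317638 -1.03497365] 0.6979109505784412 [-0.00826807  0.10480696 -0.02348533]
```

View pics/w5b.png

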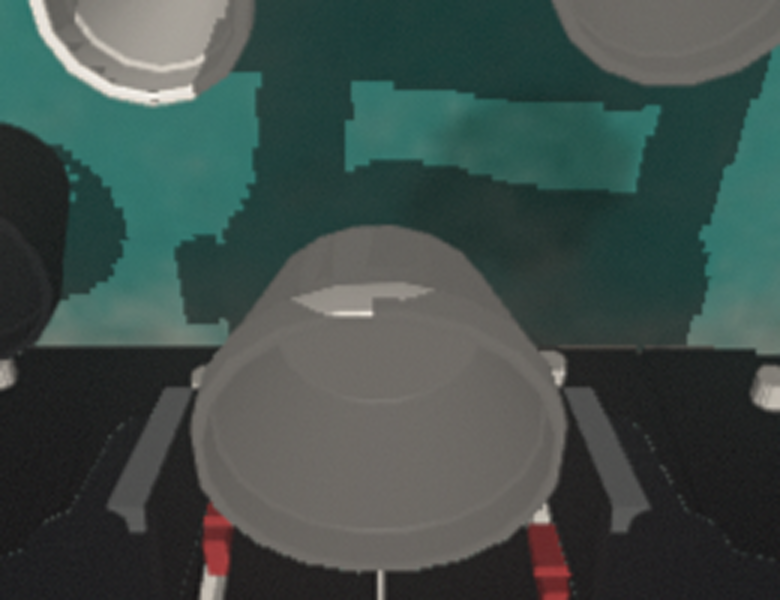

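View pics/s5.png

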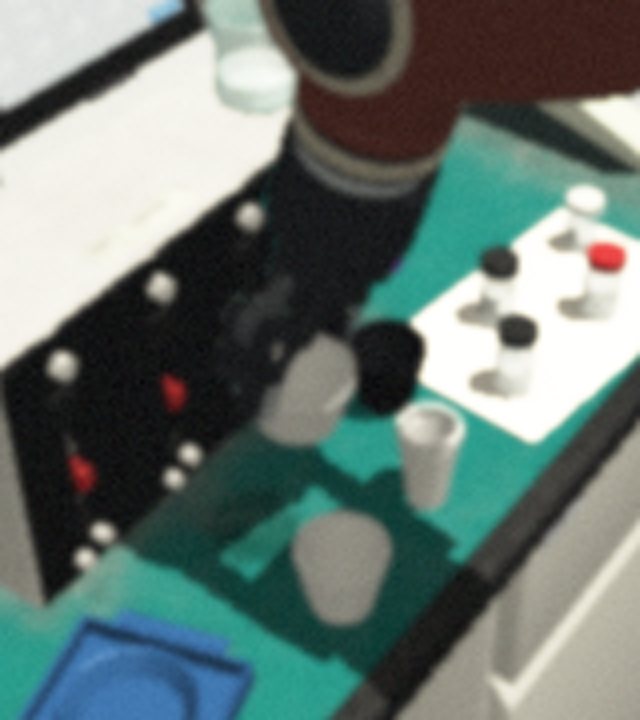

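Request:
carry_out([
  [[0,0,0,-0.1,0.4,0,50],[0,0,0,-0.12,0.9,0,50],[0,0,0,-0.12,0.95,0,50],[0,0,0,-0.12,0.95,0,50],[0,0,0,-0.12,0.9,0,50]],
])

```text
time: 7.25
tool_pos: [0.4535, 0.2088, 0.145]
tool_rot: [-0.426, 0.564, 0.564, -0.426]
contact_force: [0.2, -0.0, -0.2]
gripper_width: 0.698
```

Request:
carry_out([
  [[0,0,0,0,0.34,-0.3,50],[0,0,0,0,0,-0.3,50],[0,0,0,0,0,0,50]],
])

```text
time: 7.55
tool_pos: [0.4525, 0.2203, 0.1187]
tool_rot: [-0.426, 0.564, 0.563, -0.428]
contact_force: [-0.2, -1.0, -0.2]
gripper_width: 0.699
```

Run:
```python
from h import *
s=state();im=grab_frame('wrist');print(s['tool_pos'],s['contact_force'],s['gripper_width'],s['ft_torque'])
crop(im,140,130,430,330,2.7,'pics/w6b.png')
im=grab_frame('scene');crop(im,160,150,320,360,3,'pics/s6.png')
im=grab_frame('top');crop(im,140,170,300,270,5,'pics/t6.png')
```

```text
[0.45247402 0.22028728 0.11871676] [-0.15143497 -1.03300101 -0.18826892] 0.6987394126799081 [ 0.01168755  0.17726671 -0.01945788]
```

View pics/w6b.png

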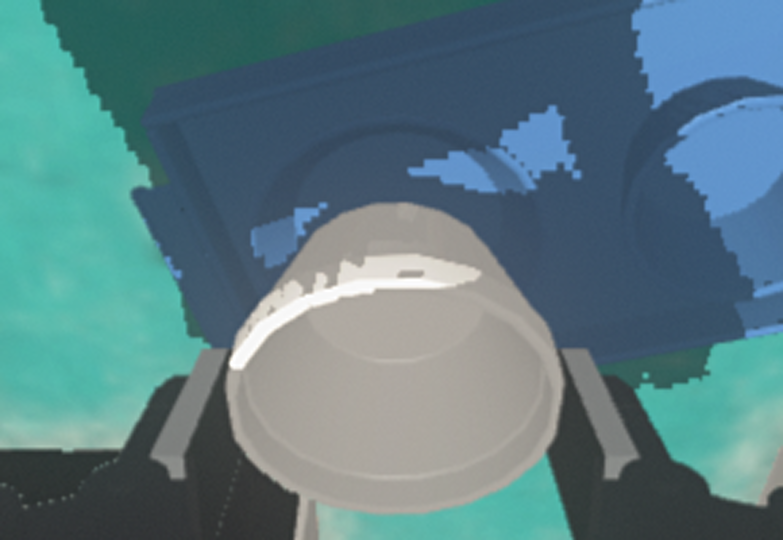

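View pics/s6.png

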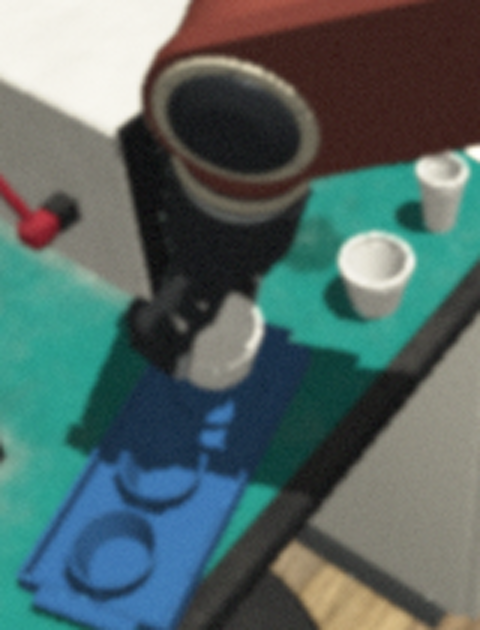

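View pics/t6.png

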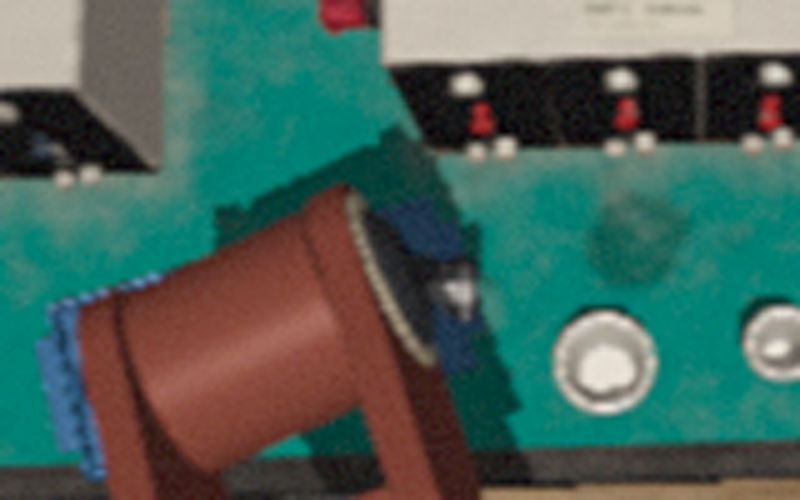

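Run:
```python
from h import *
cp=campose('wrist')
a=np.linspace(0,6.28,60)
im=cv2.imread('pics/w6b.png')
def dr(c,z,d,col):
    q=np.array([w2p(cp,(c[0]+d/2*np.cos(k),c[1]+d/2*np.sin(k),z)) for k in a]);q=((q-[140,130])*2.7).astype(int)
    cv2.polylines(im,[q],True,col,1)
dr((.466,.2206),.015,.067,(0,0,255));dr((.466,.2206),.003,.05,(0,0,255))
dr((.464,.2203),.0297+.036,.062,(0,255,0));dr((.464,.2203),.0297,.044,(0,255,255))
cv2.imwrite('pics/w6c.png',im)
```

```text
(no output)
```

View pics/w6c.png

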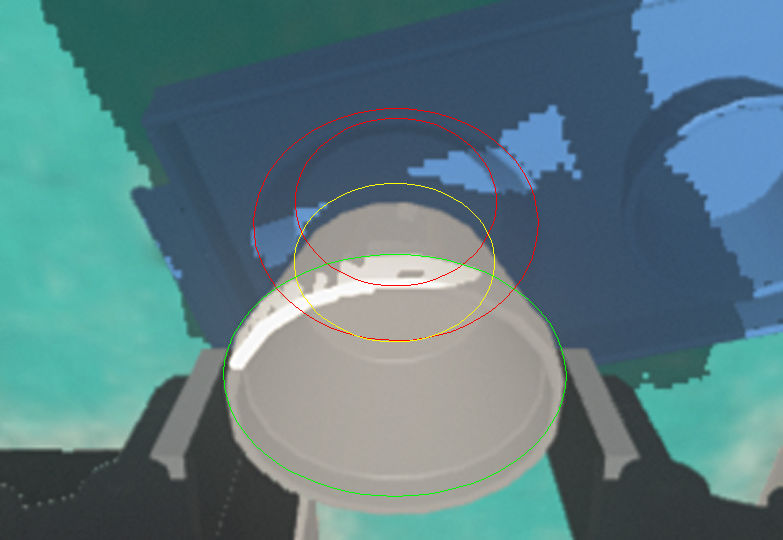

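Request:
carry_out([
  [[0,0,0,0.05,0,-0.2,50],[0,0,0,0,0,-0.2,50],[0,0,0,0,0,-0.1,50],[0,0,0,0,0,0,50]],
])

```text
time: 8.1
tool_pos: [0.4559, 0.2206, 0.1011]
tool_rot: [-0.426, 0.564, 0.564, -0.426]
contact_force: [-0.7, 0.3, -0.4]
gripper_width: 0.697
```

Request:
carry_out([
  [[0,0,0,0,0,-0.07,50],[0,0,0,0,0,-0.05,50],[0,0,0,0,0,0,50]],
])

```text
time: 8.4
tool_pos: [0.4564, 0.2211, 0.0973]
tool_rot: [-0.425, 0.564, 0.565, -0.426]
contact_force: [0.1, -0.3, -0.5]
gripper_width: 0.699
```

Request:
carry_out([
  [[0,0,0,0,0,-0.06,50],[0,0,0,0,0,0,50]],
])

```text
time: 8.6
tool_pos: [0.4564, 0.2211, 0.0949]
tool_rot: [-0.425, 0.564, 0.565, -0.426]
contact_force: [0.5, -0.2, -1.2]
gripper_width: 0.698
```

Request:
carry_out([
  [[0,0,0,0,0,-0.05,50],[0,0,0,0,0,0,50]],
])

```text
time: 8.8
tool_pos: [0.4564, 0.2211, 0.0928]
tool_rot: [-0.425, 0.564, 0.565, -0.426]
contact_force: [-1.0, -0.1, -0.9]
gripper_width: 0.698
```

Request:
carry_out([
  [[0,0,0,0,0,-0.03,50],[0,0,0,0,0,0,50]],
])

```text
time: 9.0
tool_pos: [0.4567, 0.2212, 0.0921]
tool_rot: [-0.425, 0.565, 0.565, -0.426]
contact_force: [-1.2, 0.3, 0.2]
gripper_width: 0.695
```

Request:
carry_out([
  [[0,0,0,0,0,-0.03,50],[0,0,0,0,0,0,50]],
])

```text
time: 9.2
tool_pos: [0.4571, 0.2213, 0.0921]
tool_rot: [-0.425, 0.565, 0.565, -0.426]
contact_force: [-4.4, -1.0, 9.4]
gripper_width: 0.69
```

Run:
```python
from h import *
s=state();im=grab_frame('wrist');print(s['tool_pos'],s['contact_force'],s['gripper_width'],s['ft_torque'])
crop(im,140,130,430,330,2.7,'pics/w7b.png')
im=grab_frame('scene');crop(im,160,180,320,340,4,'pics/s7.png')
```

```text
[0.457105  0.2213183 0.0920511] [-4.44189951 -1.03803981  9.43519447] 0.6903805591652564 [-0.29570237  0.52017532 -0.04630212]
```

View pics/w7b.png

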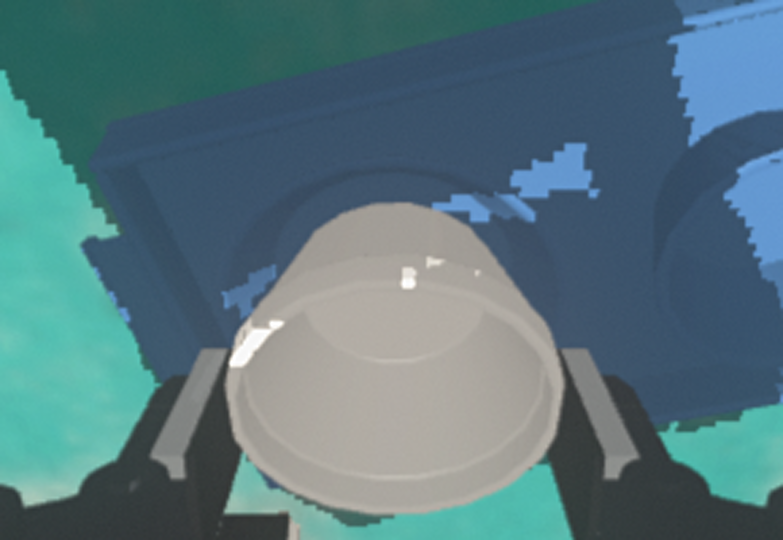

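View pics/s7.png

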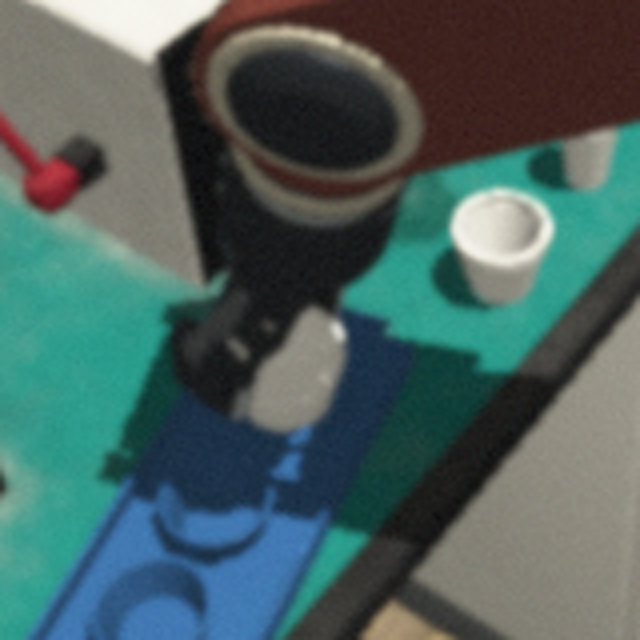

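Request:
carry_out([
  [[0,0,0,0,0,0.01,66],[0,0,0,0,0,0,72],[0,0,0,0,0,0,76],[0,0,0,0,0,0,76]],
])

```text
time: 9.7
tool_pos: [0.4564, 0.221, 0.0909]
tool_rot: [-0.425, 0.565, 0.565, -0.426]
contact_force: [0.1, -0.4, -0.1]
gripper_width: 0.892
```

Request:
carry_out([
  [[0,0,0,-0.05,0,0.2,76],[0,0,0,-0.12,0,0.4,76],[0,0,0,-0.2,0,0.6,76],[0,0,0,-0.1,0,0.6,76],[0,0,0,0,0,0,76]],
])

```text
time: 10.2
tool_pos: [0.4395, 0.222, 0.1677]
tool_rot: [-0.424, 0.565, 0.567, -0.423]
contact_force: [0.4, 0.3, 1.1]
gripper_width: 0.891
```

Run:
```python
from h import *
s=state();im=grab_frame('wrist');print(s['tool_pos'],s['contact_force'],s['gripper_width'],s['ft_torque'])
cv2.imwrite('pics/w8.png',im)
crop(im,180,130,460,330,2.8,'pics/w8b.png')
im=grab_frame('scene');crop(im,160,180,320,340,4,'pics/s8.png')
```

```text
[0.43952525 0.22200444 0.16770011] [0.38660605 0.25479184 1.1200726 ] 0.8911696727188603 [0.06470232 0.09986368 0.00350668]
```

View pics/w8b.png

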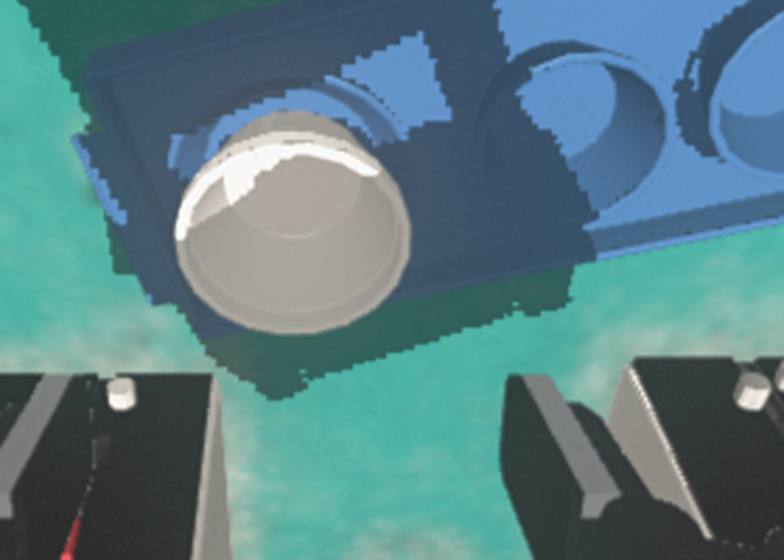

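View pics/s8.png

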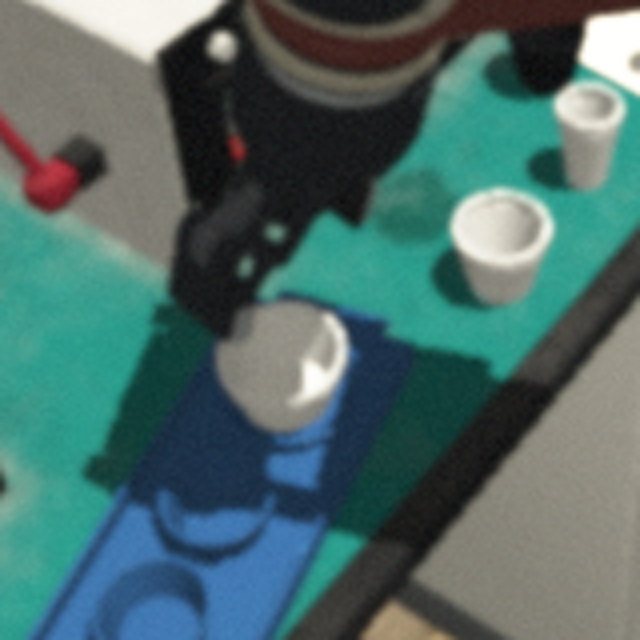

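Request:
carry_out([
  [[0,1,0,-0.05,-0.5,0,60],[0,1,0,-0.08,-0.8,-0.1,60],[0,1,0,-0.08,-0.8,-0.1,60],[0,1,0,-0.08,-0.8,-0.2,60],[0,0,0,-0.05,-0.22,-0.1,60]],
])

```text
time: 10.8
tool_pos: [0.4237, 0.0941, 0.1412]
tool_rot: [0.501, -0.5, -0.498, 0.5]
contact_force: [0.2, 1.2, -0.9]
gripper_width: 0.702
```

Request:
carry_out([
  [[0,0,0,0,0,0,60]],
])

```text
time: 10.9
tool_pos: [0.423, 0.0955, 0.141]
tool_rot: [0.501, -0.5, -0.499, 0.5]
contact_force: [-0.6, 0.3, -0.3]
gripper_width: 0.703
```

Run:
```python
from h import *
s=state();im=grab_frame('wrist');print(s['tool_pos'],s['contact_force'],s['gripper_width'],Rq(s['tool_rot'])[:,1].round(3))
cv2.imwrite('pics/w9.png',im)
crop(im,180,130,380,330,3,'pics/w9b.png')
```

```text
[0.42304764 0.09546284 0.14100327] [-0.59426186  0.26060141 -0.28104177] 0.7034746757351474 [-0.003 -0.    -1.   ]
```

View pics/w9b.png

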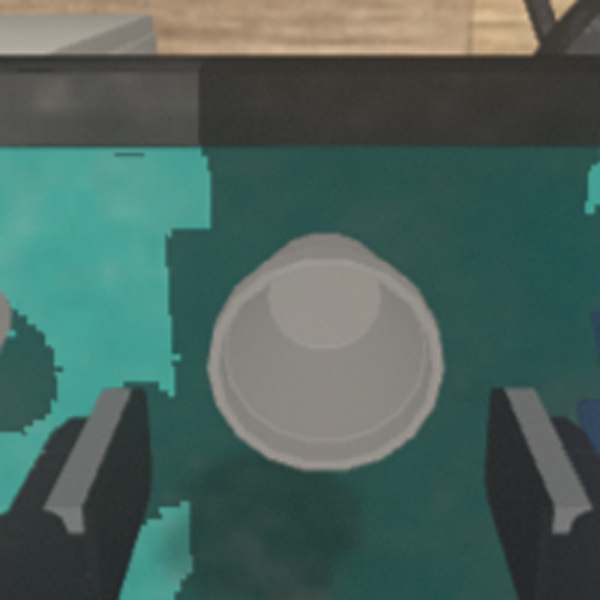

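Request:
carry_out([
  [[0,0,0,0.03,0.03,-0.4,58],[0,0,0,0,0,-0.4,58],[0,0,0,0,0,-0.12,58],[0,0,0,0,0,0,58]],
])

```text
time: 11.35
tool_pos: [0.4245, 0.0984, 0.1055]
tool_rot: [0.5, -0.499, -0.5, 0.501]
contact_force: [-0.3, -0.1, 0.9]
gripper_width: 0.676
```

Run:
```python
from h import *
s=state();im=grab_frame('wrist');print(s['tool_pos'],s['contact_force'],s['gripper_width'])
crop(im,180,130,380,330,3,'pics/w10b.png')
im=grab_frame('scene');crop(im,220,180,340,300,5,'pics/s10.png')
```

```text
[0.42453987 0.09836628 0.10549379] [-0.29473643 -0.13116432  0.88500965] 0.6759333154795841
```

View pics/w10b.png

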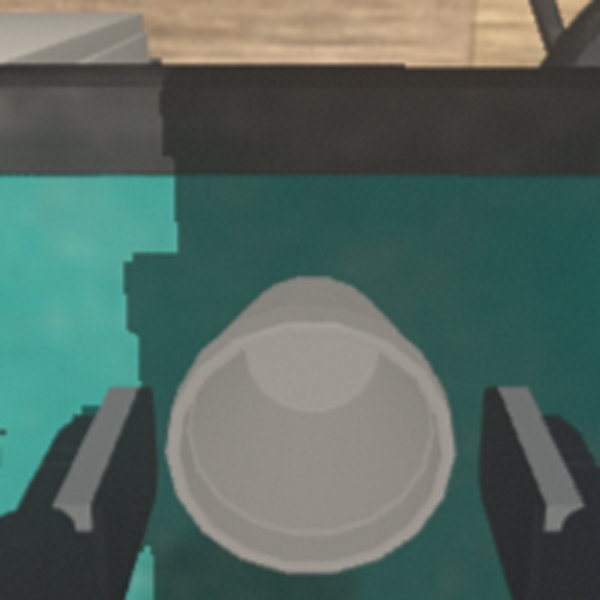

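View pics/s10.png

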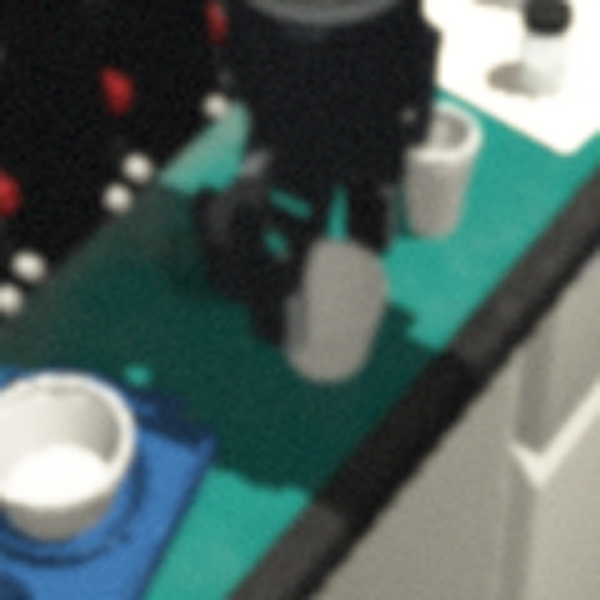

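Run:
```python
from h import *
c=camera_info('wrist');T=np.array(c['tool_from_camera']);K=np.array(c['intrinsics'])
cp=(K,T[:3,:3],T[:3,3])
for y in (.055,.06,.065,.07,.075,.08):
  print(y,[w2p(cp,(sx*.0289,y,z)).round(0) for sx in(-1,1) for z in (.011,)], w2p(cp,(.0427,y,.011)).round(1), w2p(cp,(.031,y,.011)).round(1))
```

```text
0.055 [array([226., 268.]), array([346., 268.])] [374.4 267.8] [350.2 267.8]
0.06 [array([228., 263.]), array([344., 263.])] [371.5 262.8] [348.1 262.7]
0.065 [array([230., 258.]), array([342., 258.])] [368.8 258. ] [346.1 258. ]
0.07 [array([231., 254.]), array([340., 254.])] [366.3 253.6] [344.3 253.6]
0.075 [array([233., 249.]), array([339., 249.])] [363.9 249.4] [342.5 249.4]
0.08 [array([235., 245.]), array([337., 245.])] [361.7 245.5] [340.9 245.5]
```

Request:
carry_out([
  [[0,0,0,0,-0.03,-0.04,40],[0,0,0,0,0,0,40],[0,0,0,0,0,0,40],[0,0,0,0,0,0,40],[0,0,0,0,0,0,40]],
])

```text
time: 11.95
tool_pos: [0.4266, 0.0969, 0.1072]
tool_rot: [-0.5, 0.5, 0.501, -0.499]
contact_force: [-3.1, 2.1, 9.9]
gripper_width: 0.554
```

Run:
```python
from h import *
s=state();im=grab_frame('wrist');print(s['tool_pos'],s['contact_force'],s['gripper_width'],Rq(s['tool_rot'])[:,1].round(3))
crop(im,180,130,380,330,3,'pics/w11b.png')
```

```text
[0.42664749 0.09693311 0.10722481] [-3.09324046  2.09740801  9.8882288 ] 0.5541361911484566 [ 0.003  0.002 -1.   ]
```

View pics/w11b.png

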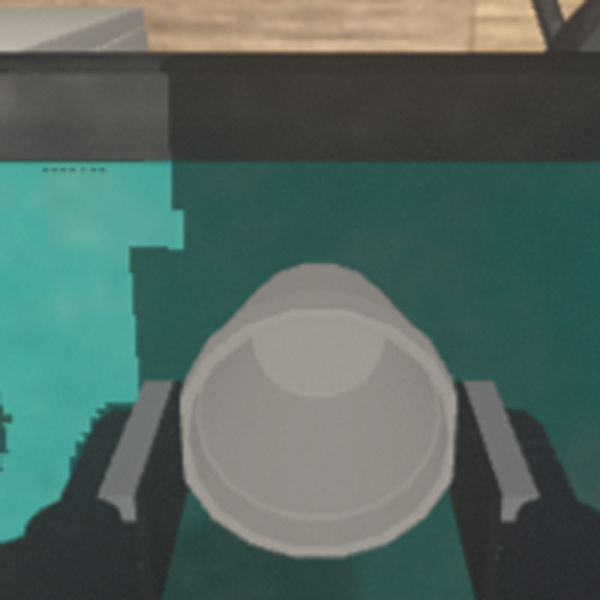

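Request:
carry_out([
  [[0,0,0,0,0,0.2,40],[0,0,0,0,0,0.4,40],[0,0,0,0,0,0.6,40],[0,0,0,0,0,0.4,40],[0,0,0,0,0,0,40]],
])

```text
time: 12.5
tool_pos: [0.4272, 0.0963, 0.1721]
tool_rot: [-0.498, 0.501, 0.502, -0.498]
contact_force: [0.3, 0.8, -0.1]
gripper_width: 0.55
```

Run:
```python
from h import *
s=state();im=grab_frame('wrist');print(s['tool_pos'],s['contact_force'],s['gripper_width'],Rq(s['tool_rot'])[:,1].round(3))
crop(im,180,130,380,330,3,'pics/w12b.png')
im=grab_frame('scene');crop(im,160,140,340,300,4,'pics/s12.png')
```

```text
[0.42722753 0.09634895 0.17208186] [ 0.34608753  0.76242611 -0.08176867] 0.5503753073572805 [ 0.007  0.    -1.   ]
```

View pics/w12b.png

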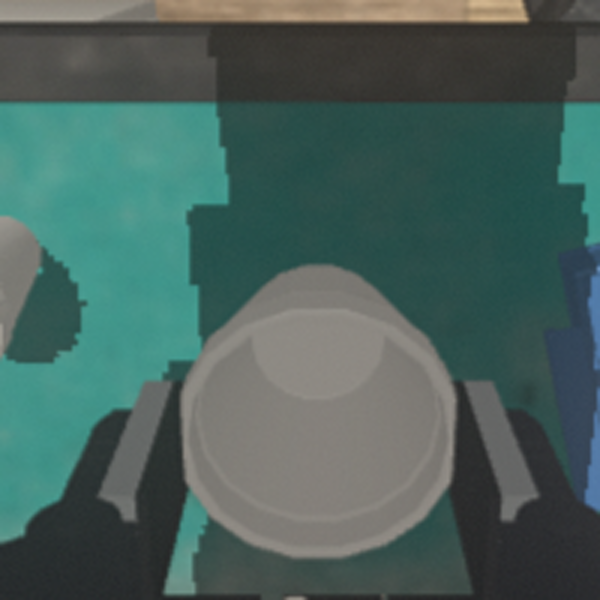

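View pics/s12.png

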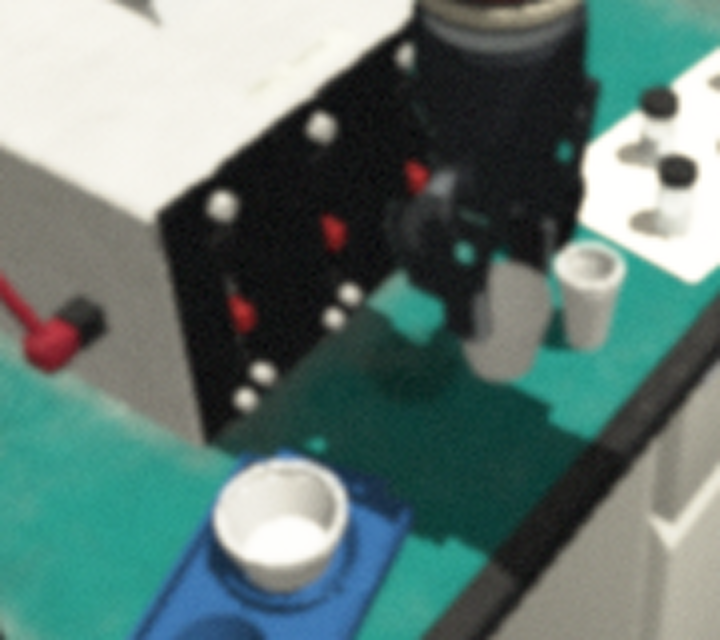

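Request:
carry_out([
  [[0,0,0,0.15,0.4,0,40],[0,0,0,0.25,0.8,0,40],[0,0,0,0.25,0.8,0,40],[0,0,0,0.25,0.7,0,40],[0,0,0,0.1,0.42,0,40]],
])

```text
time: 13.1
tool_pos: [0.4651, 0.2225, 0.1672]
tool_rot: [0.5, -0.499, -0.5, 0.501]
contact_force: [0.6, -0.6, -0.2]
gripper_width: 0.551
```

Request:
carry_out([
  [[0,0,0,0,0,0,40],[0,0,0,0,0,0,40]],
])

```text
time: 13.3
tool_pos: [0.4647, 0.2206, 0.1677]
tool_rot: [0.5, -0.5, -0.5, 0.501]
contact_force: [0.3, -1.2, 0.2]
gripper_width: 0.548
```

Run:
```python
from h import *
s=state();im=grab_frame('wrist');print(s['tool_pos'],s['contact_force'],s['gripper_width'],Rq(s['tool_rot'])[:,1].round(3))
cv2.imwrite('pics/w13.png',im)
crop(im,180,130,380,330,3,'pics/w13b.png')
im=grab_frame('scene');crop(im,160,140,340,300,4,'pics/s13.png')
```

```text
[0.4646571  0.22058839 0.16768625] [ 0.32943772 -1.20527153  0.17703782] 0.5483835488137582 [-0.002 -0.001 -1.   ]
```

View pics/w13b.png

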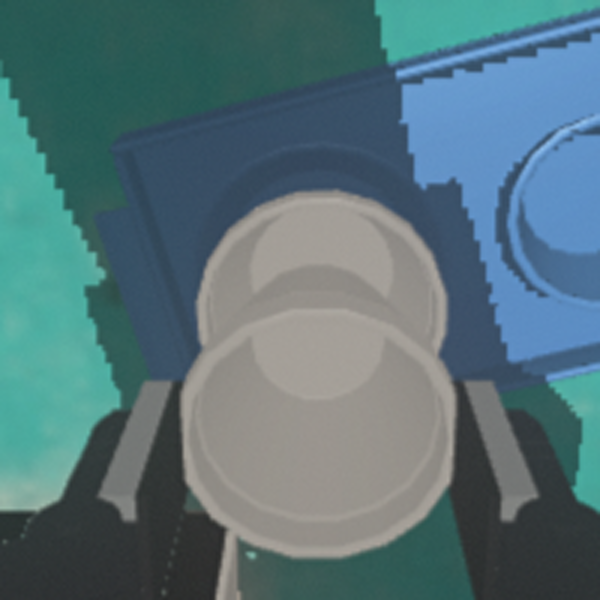

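View pics/s13.png

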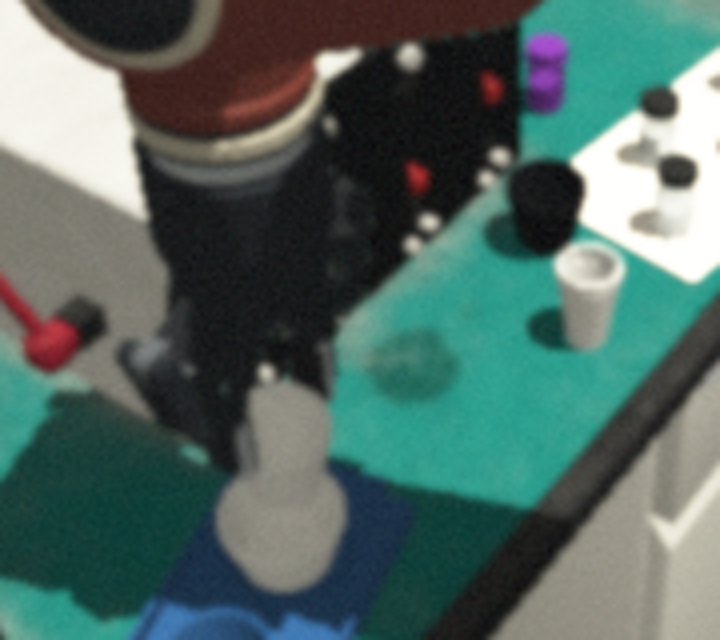

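Run:
```python
from h import *
cp=campose('wrist')
print(fitc(cp,.039,.062,245.8,328.5,193.5,None))
print(fitc(cp,.1045,.050,240.2,331.8,None,315.5), fitc(cp,.1045,.050,240.2,331.8,233,None))
print(fitc(cp,.1025,.050,240.2,331.8,None,315.5))
```

```text
(array([0.4678, 0.221 ]), array([-0.7,  0.7,  0.1]))
(array([0.4633, 0.2201]), array([-2.3,  2.3,  0.3])) (array([0.4644, 0.2201]), array([-2.2,  2.2,  0.2]))
(array([0.4648, 0.2201]), array([-1.5,  1.5,  0.2]))
```

Request:
carry_out([
  [[0,0,0,0.11,0.02,-0.3,40],[0,0,0,0,0,-0.4,40],[0,0,0,0,0,-0.3,40],[0,0,0,0,0,-0.1,40],[0,0,0,0,0,0,40]],
])

```text
time: 13.9
tool_pos: [0.4691, 0.2214, 0.1235]
tool_rot: [0.5, -0.5, -0.499, 0.501]
contact_force: [0.2, -0.1, -0.7]
gripper_width: 0.547
```

Run:
```python
from h import *
s=state();im=grab_frame('wrist');print(s['tool_pos'],s['contact_force'],s['gripper_width'],Rq(s['tool_rot'])[:,1].round(3))
crop(im,180,130,380,330,3,'pics/w14b.png')
im=grab_frame('scene');crop(im,180,200,300,300,5,'pics/s14.png')
```

```text
[0.46912728 0.22141478 0.12346586] [ 0.19665708 -0.0976565  -0.6953104 ] 0.5471358331018752 [-0.002 -0.001 -1.   ]
```

View pics/w14b.png

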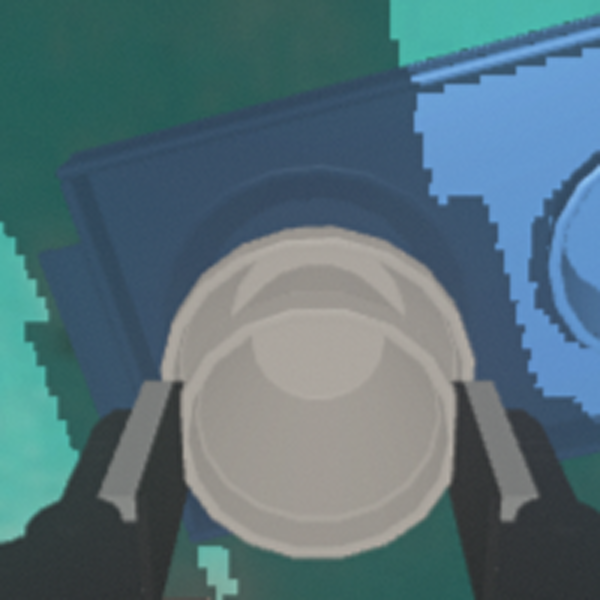

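View pics/s14.png

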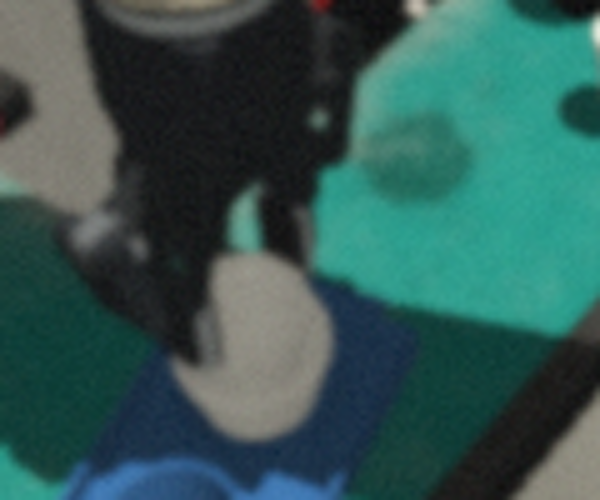

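Request:
carry_out([
  [[0,0,0,0,0,-0.1,40],[0,0,0,0,0,-0.08,40],[0,0,0,0,0,0,40]],
])

```text
time: 14.3
tool_pos: [0.4695, 0.2219, 0.1171]
tool_rot: [0.5, -0.5, -0.5, 0.5]
contact_force: [-0.6, -0.1, -0.8]
gripper_width: 0.548
```

Request:
carry_out([
  [[0,0,0,0,0,-0.05,40],[0,0,0,0,0,0,40]],
])

```text
time: 14.5
tool_pos: [0.4697, 0.2219, 0.1153]
tool_rot: [0.5, -0.5, -0.5, 0.5]
contact_force: [0.5, 0.3, -0.5]
gripper_width: 0.551
```

Request:
carry_out([
  [[0,0,0,0,0,-0.04,40],[0,0,0,0,0,0,40]],
])

```text
time: 14.7
tool_pos: [0.4697, 0.2219, 0.1137]
tool_rot: [0.5, -0.5, -0.5, 0.5]
contact_force: [0.5, 0.2, -0.1]
gripper_width: 0.55
```

Request:
carry_out([
  [[0,0,0,0,0,-0.03,40],[0,0,0,0,0,0,40]],
])

```text
time: 14.9
tool_pos: [0.47, 0.222, 0.1133]
tool_rot: [-0.5, 0.5, 0.5, -0.5]
contact_force: [-1.0, -0.6, 2.7]
gripper_width: 0.55
```

Request:
carry_out([
  [[0,0,0,0,0,-0.03,40],[0,0,0,0,0,0,40]],
])

```text
time: 15.1
tool_pos: [0.4705, 0.222, 0.1133]
tool_rot: [-0.499, 0.5, 0.5, -0.5]
contact_force: [-4.3, -2.3, 10.0]
gripper_width: 0.548
```

Request:
carry_out([
  [[0,0,0,0,0,0.02,54],[0,0,0,0,0,0.02,58],[0,0,0,0,0,0,60],[0,0,0,0,0,0,60]],
])

```text
time: 15.5
tool_pos: [0.4696, 0.2219, 0.1128]
tool_rot: [0.5, -0.5, -0.5, 0.5]
contact_force: [0.2, 0.4, 1.2]
gripper_width: 0.698
```

Request:
carry_out([
  [[0,0,0,0,0,0.3,60],[0,0,0,0,0,0.5,60],[0,0,0,0,0,0.7,60],[0,0,0,-0.1,-0.3,0.4,60],[0,0,0,-0.1,-0.3,0,60]],
])

```text
time: 16.0
tool_pos: [0.4634, 0.1982, 0.193]
tool_rot: [-0.498, 0.501, 0.502, -0.498]
contact_force: [-0.5, 0.1, 0.1]
gripper_width: 0.702
```

Run:
```python
from h import *
s=state();im=grab_frame('wrist');print(s['tool_pos'],s['contact_force'],s['gripper_width'],Rq(s['tool_rot'])[:,1].round(3))
crop(im,180,130,440,330,3,'pics/w15b.png')
im=grab_frame('scene');crop(im,180,200,300,300,5,'pics/s15.png')
```

```text
[0.46344249 0.19815702 0.19302702] [-0.50440201  0.14564603  0.10050906] 0.7024870827111017 [ 0.007  0.002 -1.   ]
```

View pics/w15b.png

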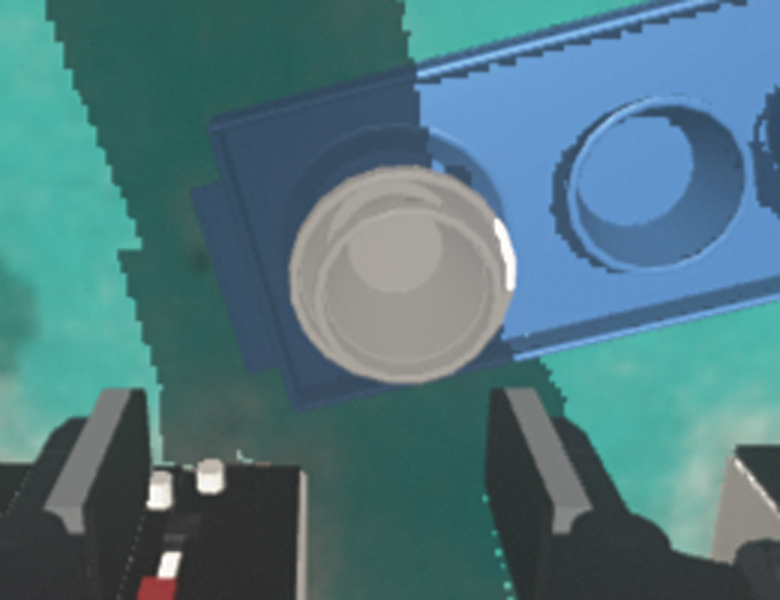

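View pics/s15.png

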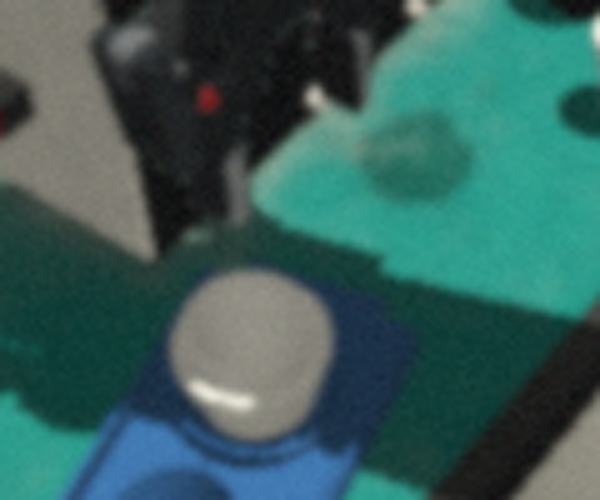

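Request:
carry_out([
  [[0,0,0,-0.12,-0.5,-0.1,50],[0,0,0,-0.18,-1,-0.2,48],[0,0,0,-0.18,-1,-0.2,48],[0,0,0,-0.18,-1,-0.2,48],[0,0,0,-0.1,-0.8,-0.1,48]],
])

```text
time: 16.6
tool_pos: [0.4294, 0.0245, 0.1546]
tool_rot: [0.501, -0.499, -0.499, 0.501]
contact_force: [1.4, -0.0, 0.5]
gripper_width: 0.562
```

Request:
carry_out([
  [[0,0,0,-0.04,-0.4,0,48],[0,0,0,0,0,0,48],[0,0,0,0,0,0,48]],
])

```text
time: 16.9
tool_pos: [0.4293, 0.0101, 0.1561]
tool_rot: [0.501, -0.499, -0.5, 0.5]
contact_force: [-0.2, 0.4, 0.9]
gripper_width: 0.565
```

Run:
```python
from h import *
s=state();im=grab_frame('wrist');print(s['tool_pos'],s['contact_force'],s['gripper_width'],Rq(s['tool_rot'])[:,1].round(3))
crop(im,180,130,380,330,3,'pics/w16b.png')
```

```text
[0.42925022 0.01006414 0.15614323] [-0.19496914  0.3725033   0.93875405] 0.5648166375590421 [-0.002  0.001 -1.   ]
```

View pics/w16b.png

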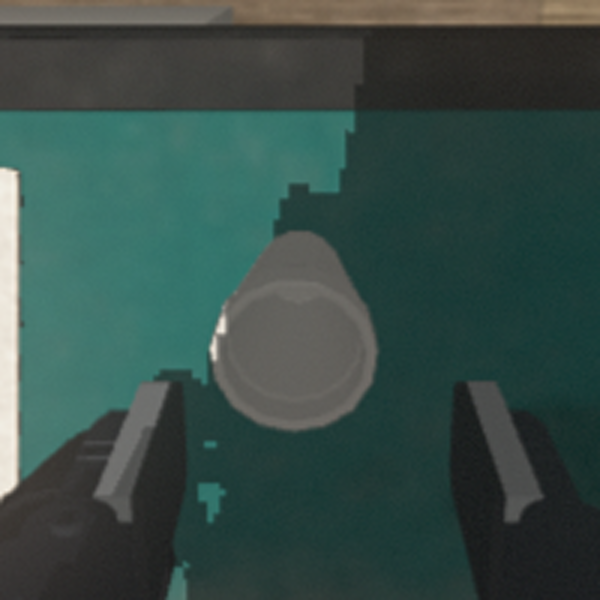

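Request:
carry_out([
  [[0,0,0,0.03,-0.13,0,48],[0,0,0,0,0,-0.4,48],[0,0,0,0,0,-0.5,48],[0,0,0,0,0,-0.16,48],[0,0,0,0,0,0,48]],
])

```text
time: 17.45
tool_pos: [0.4302, 0.0052, 0.1136]
tool_rot: [0.5, -0.499, -0.5, 0.501]
contact_force: [0.4, 0.4, -0.2]
gripper_width: 0.559
```

Run:
```python
from h import *
s=state();im=grab_frame('wrist');print(s['tool_pos'],s['contact_force'],s['gripper_width'],Rq(s['tool_rot'])[:,1].round(3))
crop(im,180,130,380,330,3,'pics/w17b.png')
im=grab_frame('scene');crop(im,250,150,370,270,5,'pics/s17.png')
```

```text
[0.43019224 0.00521484 0.1135886 ] [ 0.40933818  0.43825747 -0.23069189] 0.5585660691221006 [-0.003  0.    -1.   ]
```

View pics/w17b.png

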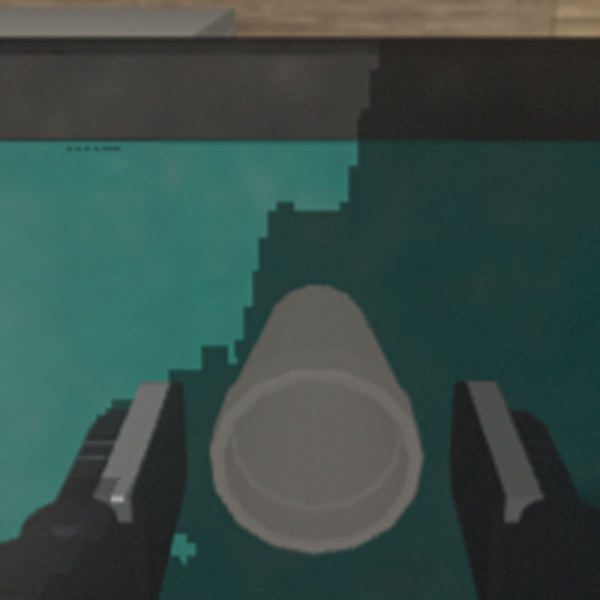

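View pics/s17.png

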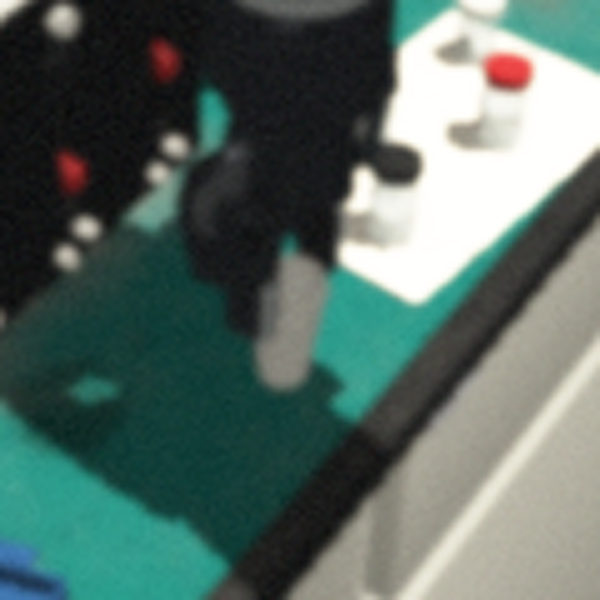

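Request:
carry_out([
  [[0,0,0,0,0,0,26],[0,0,0,0,0,0,26],[0,0,0,0,0,0,26],[0,0,0,0,0,0,26],[0,0,0,0,0,0,26]],
])

```text
time: 18.05
tool_pos: [0.4321, 0.0046, 0.1162]
tool_rot: [-0.499, 0.501, 0.501, -0.499]
contact_force: [0.5, 0.6, 5.7]
gripper_width: 0.384
```

Request:
carry_out([
  [[0,0,0,0,0,0,26]],
])

```text
time: 18.15
tool_pos: [0.4321, 0.0046, 0.1162]
tool_rot: [-0.499, 0.501, 0.501, -0.499]
contact_force: [-0.5, 1.2, 5.3]
gripper_width: 0.387
```

Request:
carry_out([
  [[0,0,0,0,0,0.2,26],[0,0,0,0,0,0.4,26],[0,0,0,0,0,0.7,26],[0,0,0,0,0,0.6,26],[0,0,0,0,0,0.2,26]],
])

```text
time: 18.65
tool_pos: [0.432, 0.0045, 0.2016]
tool_rot: [-0.498, 0.501, 0.501, -0.499]
contact_force: [0.4, -0.1, -0.7]
gripper_width: 0.384
```

Run:
```python
from h import *
s=state();im=grab_frame('wrist');print(s['tool_pos'],s['contact_force'],s['gripper_width'],Rq(s['tool_rot'])[:,1].round(3))
crop(im,180,130,380,330,3,'pics/w18b.png')
im=grab_frame('scene');crop(im,250,130,370,250,5,'pics/s18.png')
```

```text
[0.43195878 0.00451375 0.20155991] [ 0.35362826 -0.1074693  -0.74786351] 0.38392605089721016 [ 0.004 -0.001 -1.   ]
```

View pics/w18b.png

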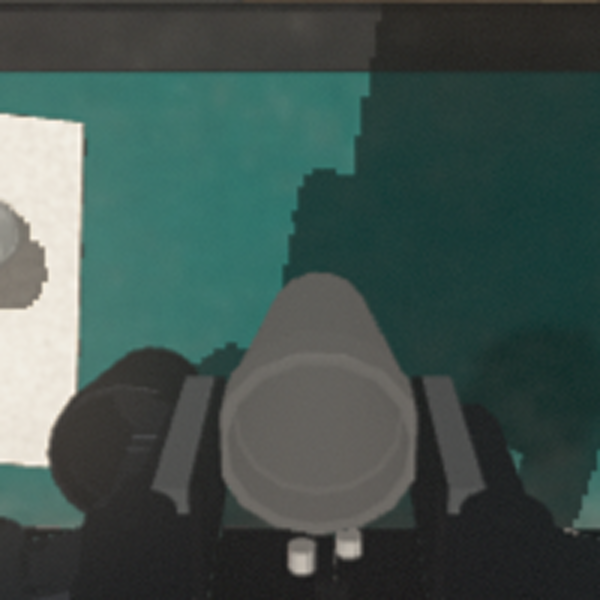

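View pics/s18.png

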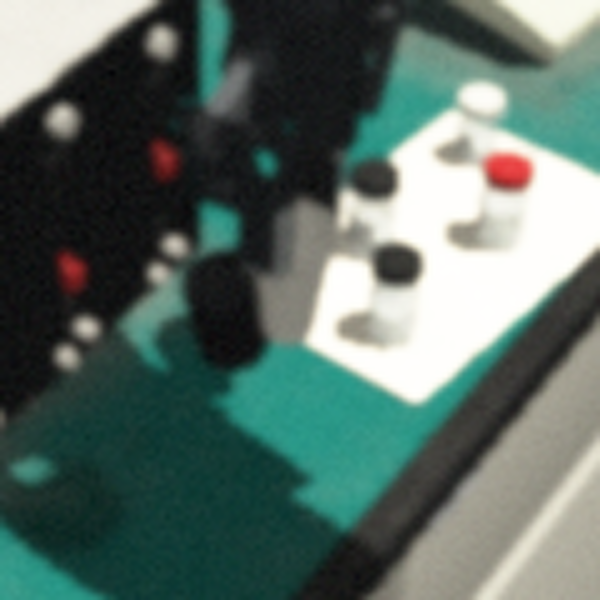

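Request:
carry_out([
  [[0,0,0,0.1,0.5,0,26],[0,0,0,0.18,1,0,26],[0,0,0,0.18,1,0,26],[0,0,0,0.18,1,0,26],[0,0,0,0.18,1,0,26]],
])

```text
time: 19.25
tool_pos: [0.4627, 0.186, 0.1965]
tool_rot: [0.5, -0.499, -0.499, 0.501]
contact_force: [0.9, -1.1, 0.4]
gripper_width: 0.386
```

Request:
carry_out([
  [[0,0,0,0.1,0.7,-0.1,26],[0,0,0,0.05,0.24,-0.3,26],[0,0,0,0,0,0,26],[0,0,0,0,0,0,26]],
])

```text
time: 19.65
tool_pos: [0.4687, 0.2213, 0.1808]
tool_rot: [0.5, -0.499, -0.499, 0.501]
contact_force: [-0.7, -0.0, -0.0]
gripper_width: 0.384
```

Run:
```python
from h import *
s=state();im=grab_frame('wrist');print(s['tool_pos'],s['contact_force'],s['gripper_width'],Rq(s['tool_rot'])[:,1].round(3))
crop(im,180,130,380,330,3,'pics/w19b.png')
im=grab_frame('scene');crop(im,180,170,300,300,4,'pics/s19.png')
```

```text
[0.46872122 0.22128286 0.18078018] [-0.71037543 -0.03962243 -0.02194841] 0.38431447081147163 [-0.004 -0.002 -1.   ]
```

View pics/w19b.png

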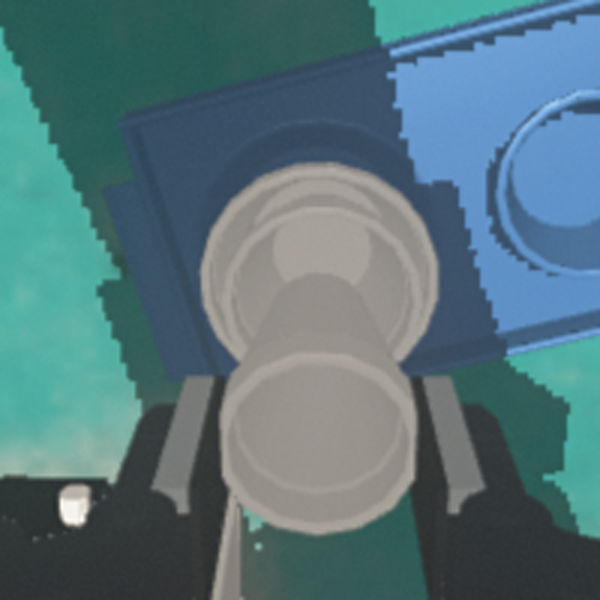

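View pics/s19.png

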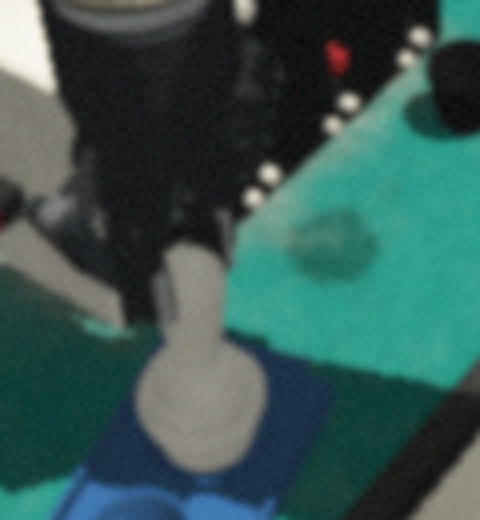

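Run:
```python
from h import *
cp=campose('wrist')
print('mid',fitc(cp,.050,.050,254.8,321.5,198.8,None))
print('wide',fitc(cp,.039,.062,247.2,325.8,184.2,None))
z=.1808-.1162+.056
print('tall',fitc(cp,z,.036,253.5,318.5,None,307.2),fitc(cp,z,.036,253.5,318.5,247.2))
```

```text
mid (array([0.4713, 0.2227]), array([-0.2,  0.2,  0. ]))
wide (array([0.4692, 0.2215]), array([-0.5,  0.5,  0. ]))
tall (array([0.4681, 0.2211]), array([-2.5,  2.5,  0.2])) (array([0.4689, 0.2211]), array([-2.5,  2.5,  0.2]))
```

Request:
carry_out([
  [[0,0,0,0.05,0.04,-0.1,26],[0,0,0,0,0,-0.4,26],[0,0,0,0,0,-0.4,26],[0,0,0,0,0,-0.15,26],[0,0,0,0,0,0,26]],
])

```text
time: 20.25
tool_pos: [0.4712, 0.2233, 0.1397]
tool_rot: [0.5, -0.5, -0.499, 0.501]
contact_force: [-0.1, -1.1, -0.2]
gripper_width: 0.385
```

Run:
```python
from h import *
s=state();im=grab_frame('wrist');print(s['tool_pos'],s['contact_force'],s['gripper_width'],Rq(s['tool_rot'])[:,1].round(3))
crop(im,180,130,380,330,3,'pics/w20b.png')
```

```text
[0.47123608 0.22325733 0.13973278] [-0.10195767 -1.09228898 -0.23953261] 0.3847641838585063 [-0.002 -0.001 -1.   ]
```

View pics/w20b.png

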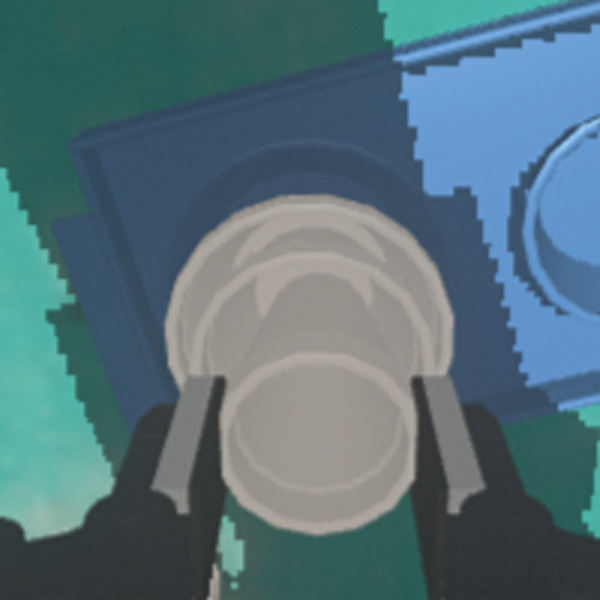

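Request:
carry_out([
  [[0,0,0,0,-0.02,-0.12,26],[0,0,0,0,0,-0.12,26],[0,0,0,0,0,0,26]],
])

```text
time: 20.6
tool_pos: [0.4715, 0.223, 0.1306]
tool_rot: [0.5, -0.5, -0.5, 0.5]
contact_force: [-0.2, -0.1, -0.7]
gripper_width: 0.39
```

Request:
carry_out([
  [[0,0,0,0,0,-0.05,26],[0,0,0,0,0,0,26]],
])

```text
time: 20.8
tool_pos: [0.4717, 0.2231, 0.129]
tool_rot: [0.5, -0.5, -0.5, 0.5]
contact_force: [-1.1, 0.3, -0.3]
gripper_width: 0.385
```

Request:
carry_out([
  [[0,0,0,0,0,-0.04,26],[0,0,0,0,0,0,26]],
])

```text
time: 21.0
tool_pos: [0.4717, 0.2231, 0.1274]
tool_rot: [0.5, -0.5, -0.5, 0.5]
contact_force: [-0.6, 0.3, -0.1]
gripper_width: 0.387
```

Request:
carry_out([
  [[0,0,0,0,0,-0.04,26],[0,0,0,0,0,0,26]],
])

```text
time: 21.2
tool_pos: [0.4716, 0.2231, 0.1257]
tool_rot: [0.5, -0.5, -0.5, 0.5]
contact_force: [-0.3, 0.2, -0.7]
gripper_width: 0.391
```

Request:
carry_out([
  [[0,0,0,0,0,-0.04,26],[0,0,0,0,0,0,26]],
])

```text
time: 21.4
tool_pos: [0.4723, 0.2232, 0.1253]
tool_rot: [-0.5, 0.5, 0.5, -0.5]
contact_force: [-1.7, -0.3, 4.6]
gripper_width: 0.387
```

Request:
carry_out([
  [[0,0,0,0,0,-0.03,26],[0,0,0,0,0,0,26]],
])

```text
time: 21.6
tool_pos: [0.4728, 0.2234, 0.1252]
tool_rot: [-0.499, 0.5, 0.501, -0.5]
contact_force: [-4.0, -1.3, 9.3]
gripper_width: 0.389
```

Bottom reached exactly as predicted (0.1252). Release.

Request:
carry_out([
  [[0,0,0,0,0,0.02,40],[0,0,0,0,0,0.02,46],[0,0,0,0,0,0,48],[0,0,0,0,0,0,48]],
])

```text
time: 22.0
tool_pos: [0.4715, 0.223, 0.1243]
tool_rot: [0.5, -0.5, -0.5, 0.5]
contact_force: [0.5, 0.1, -0.4]
gripper_width: 0.563
```

Request:
carry_out([
  [[0,0,0,0,0,0.3,48],[0,0,0,0,0,0.5,48],[0,0,0,-0.1,0,0.7,48],[0,0,0,-0.2,-0.5,0.3,48],[0,0,0,-0.2,-0.8,0,48]],
])

```text
time: 22.5
tool_pos: [0.4532, 0.1718, 0.2007]
tool_rot: [-0.498, 0.5, 0.503, -0.499]
contact_force: [0.6, -0.2, -0.3]
gripper_width: 0.563
```

Run:
```python
from h import *
s=state();im=grab_frame('wrist');print(s['tool_pos'],s['contact_force'],s['gripper_width'],Rq(s['tool_rot'])[:,1].round(3))
crop(im,180,130,440,330,3,'pics/w21b.png')
im=grab_frame('scene');crop(im,160,180,400,380,3,'pics/s21.png')
```

```text
[0.45316559 0.17179816 0.2007021 ] [ 0.60080722 -0.18009596 -0.3319547 ] 0.5632594500765055 [ 0.006  0.002 -1.   ]
```

View pics/w21b.png

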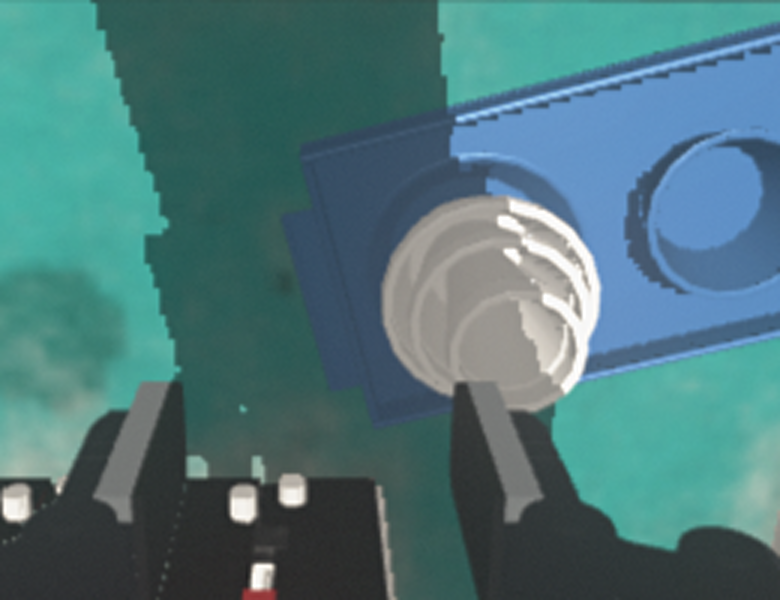

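View pics/s21.png

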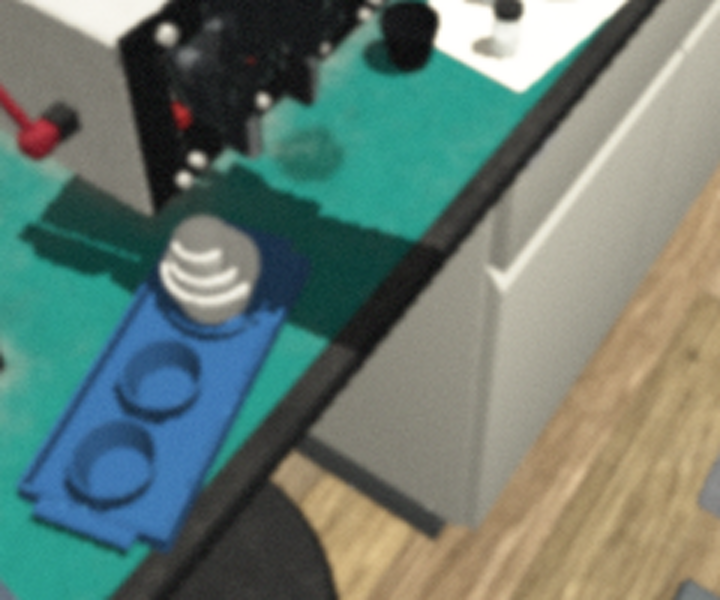

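Request:
carry_out([
  [[0,0,0,-0.05,-1,0,46],[0,0,0,-0.05,-1,-0.1,46],[0,0,0,-0.05,-1,-0.1,46],[0,0,0,-0.05,-1,-0.1,46],[0,0,0,-0.05,-1,-0.1,46]],
])

```text
time: 23.1
tool_pos: [0.4418, -0.0301, 0.1813]
tool_rot: [-0.499, 0.5, 0.501, -0.5]
contact_force: [0.9, -0.5, 0.2]
gripper_width: 0.533
```

Request:
carry_out([
  [[0,0,0,-0.05,-0.9,-0.1,46],[0,0,0,0,-0.4,-0.1,46],[0,0,0,0,0,0,46],[0,0,0,0,0,0,46]],
])

```text
time: 23.5
tool_pos: [0.4399, -0.0806, 0.173]
tool_rot: [-0.5, 0.5, 0.5, -0.5]
contact_force: [-0.1, 0.1, 0.9]
gripper_width: 0.539
```

Run:
```python
from h import *
s=state();im=grab_frame('wrist');print(s['tool_pos'],s['contact_force'],s['gripper_width'],Rq(s['tool_rot'])[:,1].round(3))
cv2.imwrite('pics/w22.png',im)
crop(im,120,130,380,330,3,'pics/w22b.png')
cp=campose('wrist',s)
print(w2p(cp,(.436,-.099,.052)),w2p(cp,(.4785,-.1496,.052)))
im=grab_frame('top');cv2.imwrite('pics/t22.png',im);crop(im,140,170,300,270,5,'pics/t22a.png')
```

```text
[ 0.43992787 -0.08063219  0.17299537] [-0.1188091   0.12704552  0.85429017] 0.5387100623956304 [ 0.     0.001 -1.   ]
[259.637281   229.48398719] [193.68953636 282.04691355]
```

View pics/w22b.png

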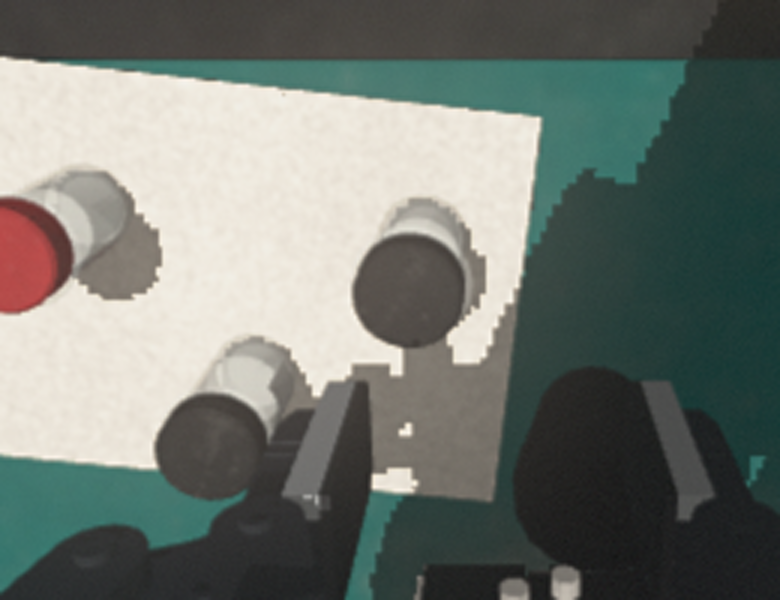

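View pics/t22a.png

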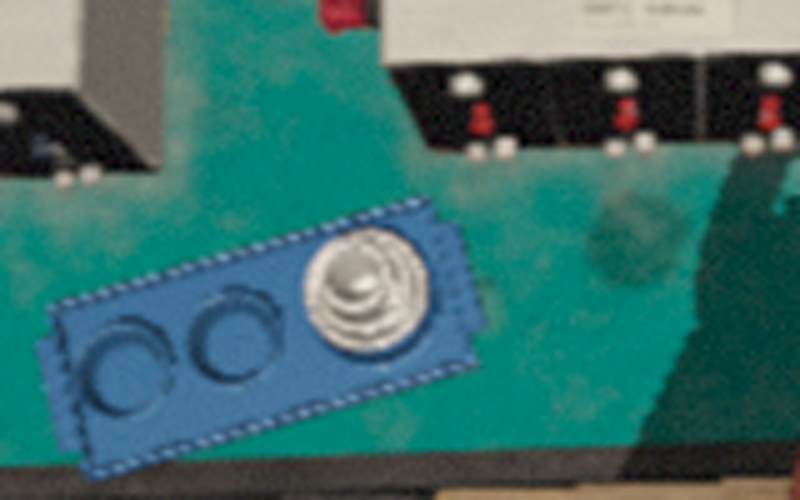

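Run:
```python
from h import *
cp=campose('wrist')
print(p2w(cp,256.5,226.8,.052),p2w(cp,189.8,278.5,.052))
# tray from wrist1: refit tray
from scipy.optimize import least_squares
top=dict(seat=(.4673,.221),c1=(.4493,.2928),c2=(.4342,.3498)); wr=dict(seat=(.4649,.2202),c1=(.4446,.2932))
Y=dict(seat=-.062,c1=.014,c2=.074)
for d in (top,wr):
  f=lambda p:np.concatenate([np.array(d[k])-(p[:2]+Y[k]*np.array([-np.sin(p[2]),np.cos(p[2])])) for k in d])
  o=least_squares(f,[.45,.28,.2]);print(o.x,o.fun.round(4));p=o.x
  for k in Y: print(k,p[:2]+Y[k]*np.array([-np.sin(p[2]),np.cos(p[2])]))
```

```text
[ 0.4341008  -0.10056676  0.052     ] [ 0.47569833 -0.15156536  0.052     ]
[0.45242164 0.27947219 0.25128685] [-0.0005  0.0016  0.0004 -0.0002  0.0002 -0.0013]
seat [0.46783798 0.21941941]
c1 [0.44894053 0.2930325 ]
c2 [0.43402149 0.35114809]
[0.44832003 0.27982262 0.2712286 ] [-0.      0.0001  0.     -0.0001]
seat [0.46493078 0.22008919]
c1 [0.44456922 0.29331081]
c2 [0.4284943  0.35111736]
```

Request:
carry_out([
  [[0,0,0,-0.14,-0.5,0,46],[0,0,0,0,0,-0.4,46],[0,0,0,0,0,0,46]],
])

```text
time: 23.9
tool_pos: [0.4332, -0.0997, 0.1552]
tool_rot: [0.501, -0.498, -0.5, 0.501]
contact_force: [-0.6, -0.6, -0.3]
gripper_width: 0.539
```

Run:
```python
from h import *
s=state();im=grab_frame('wrist');print(s['tool_pos'],s['contact_force'],s['gripper_width'])
crop(im,120,130,380,330,3,'pics/w23b.png')
```

```text
[ 0.43323598 -0.09971859  0.15523292] [-0.5615727  -0.64822248 -0.25666633] 0.5393162462942375
```

View pics/w23b.png

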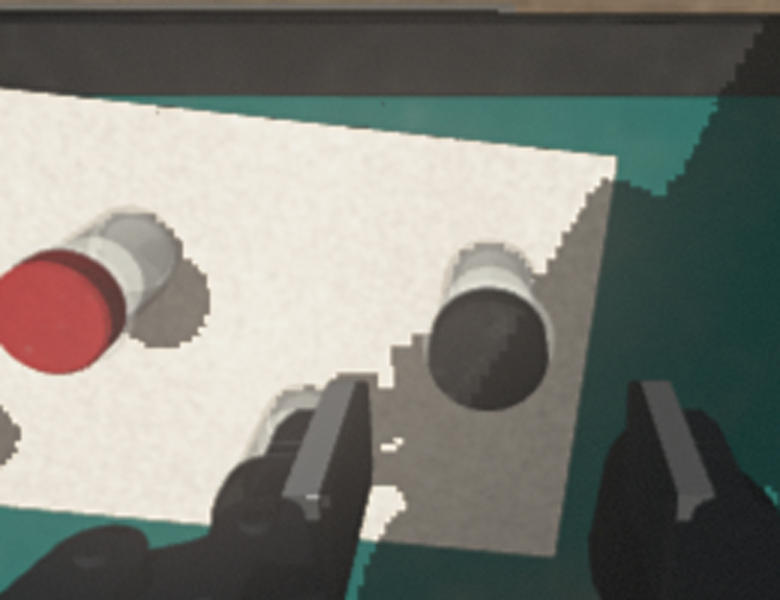

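Request:
carry_out([
  [[0,0,0,0.03,-0.05,-0.4,46],[0,0,0,0,0,-0.5,46],[0,0,0,0,0,-0.45,46],[0,0,0,0,0,-0.1,46],[0,0,0,0,0,0,46]],
])

```text
time: 24.45
tool_pos: [0.4353, -0.1023, 0.0986]
tool_rot: [0.5, -0.499, -0.5, 0.501]
contact_force: [-0.0, 0.8, 0.4]
gripper_width: 0.539
```

Run:
```python
from h import *
s=state();im=grab_frame('wrist');print(s['tool_pos'],s['contact_force'],s['gripper_width'])
crop(im,120,130,380,330,3,'pics/w24b.png')
im=grab_frame('scene');crop(im,270,120,390,240,5,'pics/s24.png')
```

```text
[ 0.43528084 -0.10227726  0.09864554] [-0.02843392  0.84474778  0.43201593] 0.5390164819118902
```

View pics/w24b.png

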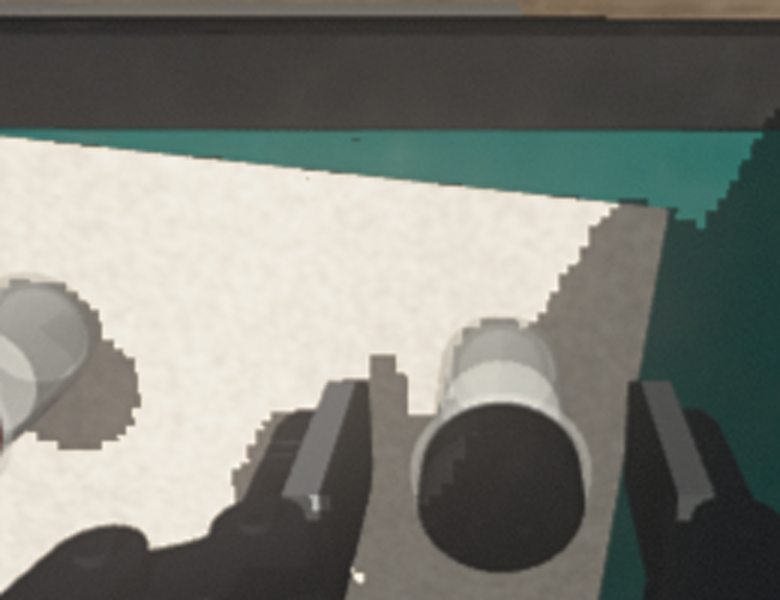

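View pics/s24.png

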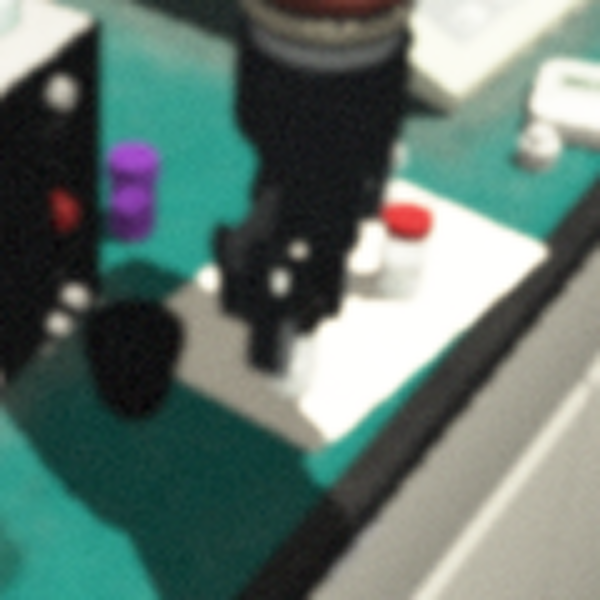

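Request:
carry_out([
  [[0,0,0,0,0,0,20],[0,0,0,0,0,0,20],[0,0,0,0,0,0,20],[0,0,0,0,0,0,20],[0,0,0,0,0,0,20]],
])

```text
time: 25.05
tool_pos: [0.4363, -0.1031, 0.1002]
tool_rot: [-0.499, 0.5, 0.501, -0.5]
contact_force: [-0.3, 1.9, 6.7]
gripper_width: 0.312
```

Request:
carry_out([
  [[0,0,0,0,0,0,20]],
])

```text
time: 25.15
tool_pos: [0.4363, -0.1031, 0.1002]
tool_rot: [-0.499, 0.5, 0.501, -0.5]
contact_force: [-1.6, 1.7, 6.6]
gripper_width: 0.319
```

Request:
carry_out([
  [[0,0,0,0,0,0.2,20],[0,0,0,0,0,0.4,20],[0,0,0,0,0,0.7,20],[0,0,0,0,0,0.6,20],[0,0,0,0,0,0.3,20]],
])

```text
time: 25.65
tool_pos: [0.4362, -0.1034, 0.1895]
tool_rot: [-0.498, 0.501, 0.501, -0.5]
contact_force: [0.1, 0.3, 1.4]
gripper_width: 0.315
```

Run:
```python
from h import *
s=state();im=grab_frame('wrist');print(s['tool_pos'],s['contact_force'],s['gripper_width'])
crop(im,120,130,380,330,3,'pics/w25b.png')
im=grab_frame('scene');crop(im,270,90,390,230,5,'pics/s25.png')
```

```text
[ 0.43621464 -0.10337029  0.1894872 ] [0.1283997  0.25310574 1.35257202] 0.3145328601985056
```

View pics/w25b.png

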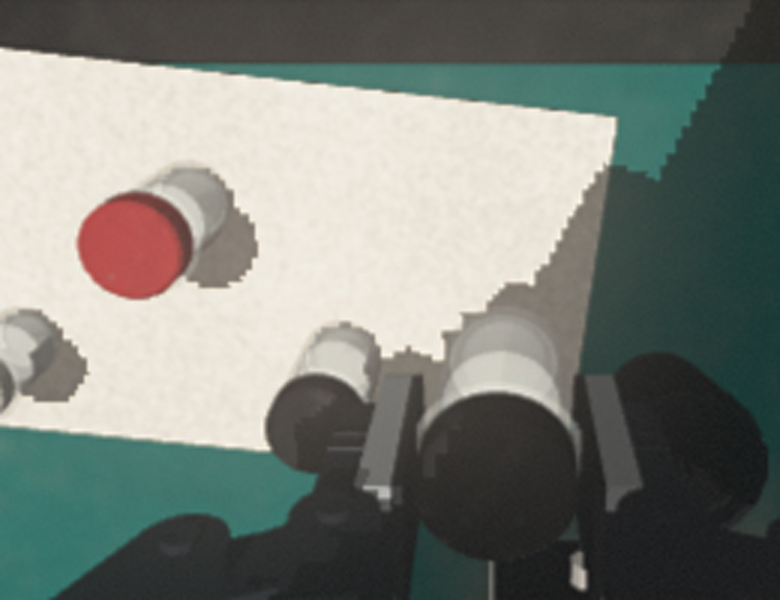

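View pics/s25.png

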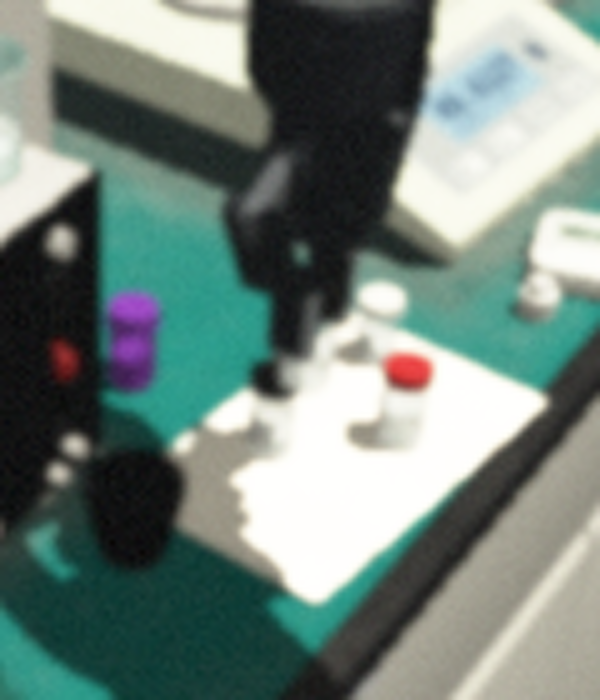

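Request:
carry_out([
  [[0,0,0,0,0.5,0.1,20],[0,0,0,0,1,0,20],[0,0,0,0,1,0,20],[0,0,0,0,1,0,20],[0,0,0,0,1,0,20]],
])

```text
time: 26.25
tool_pos: [0.4342, 0.0785, 0.189]
tool_rot: [0.5, -0.499, -0.499, 0.501]
contact_force: [0.8, 0.1, -0.2]
gripper_width: 0.316
```

Request:
carry_out([
  [[0,0,0,0,1,0,20],[0,0,0,0,1,0,20],[0,0,0,0,1,0,20],[0,0,0,0,1,0,20],[0,0,0,0,1,0,20]],
])

```text
time: 26.75
tool_pos: [0.4342, 0.2784, 0.1888]
tool_rot: [0.5, -0.499, -0.499, 0.501]
contact_force: [1.5, -0.6, 0.5]
gripper_width: 0.315
```

Request:
carry_out([
  [[0,0,0,0,1,0,20],[0,0,0,0,0.6,0,20],[0,0,0,0,0.2,0,20],[0,0,0,0,0,0,20]],
])

```text
time: 27.15
tool_pos: [0.4346, 0.3492, 0.1891]
tool_rot: [0.5, -0.499, -0.5, 0.502]
contact_force: [0.8, -0.3, -0.3]
gripper_width: 0.315
```

Run:
```python
from h import *
s=state();im=grab_frame('wrist');print(s['tool_pos'],s['contact_force'],s['gripper_width'],Rq(s['tool_rot']).round(3))
cv2.imwrite('pics/w26.png',im)
crop(im,140,130,400,330,3,'pics/w26b.png')
im=grab_frame('scene');crop(im,140,170,280,370,4,'pics/s26.png')
```

```text
[0.43462742 0.34923063 0.18912206] [ 0.77721372 -0.25383279 -0.27713663] 0.3154071884145971 [[-0.002 -0.002 -1.   ]
 [ 1.    -0.002 -0.002]
 [-0.002 -1.     0.002]]
```

View pics/w26b.png

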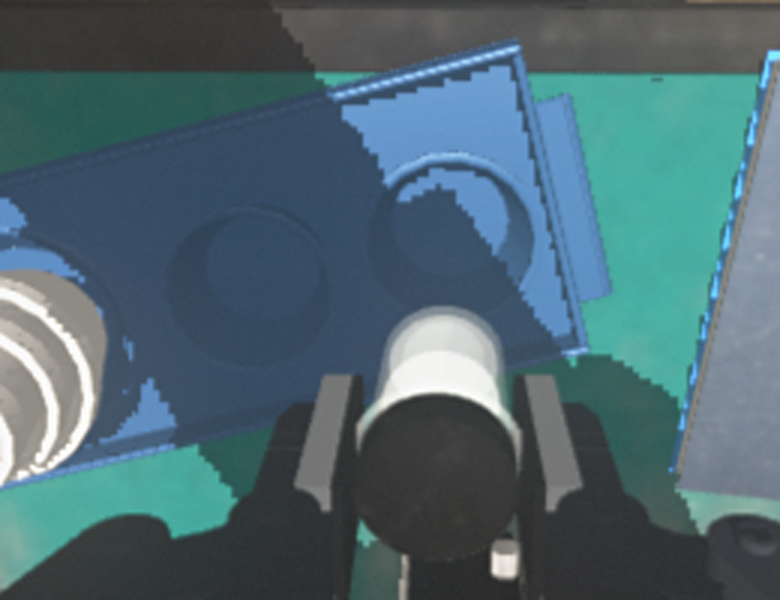

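Run:
```python
from h import *
cp=campose('wrist')
for d in (.047,.050):
  print('c1',fitc(cp,.025,d,195.3,249,198.3,252.3))
  print('c2',fitc(cp,.025,d,262.3,317,180.3,None),fitc(cp,.025,d,262.3,317,None,232))
# held vial: cap top
z=.1891-.0982+.05
print('cap',fitc(cp,z,.0275,258.7,312.3,None,315.5), fitc(cp,z,.0275,258.7,312.3,261))
print('foot',fitc(cp,z-.05,.030,267.6,306.7,232))
```

```text
c1 (array([0.4455, 0.293 ]), array([-0.5,  0.5,  1.5, -1.6]))
c2 (array([0.4289, 0.351 ]), array([-0.5,  0.5,  0. ])) (array([0.4275, 0.351 ]), array([-0.6,  0.6,  0. ]))
c1 (array([0.4457, 0.293 ]), array([-2.2,  2.2,  0. ,  0.2]))
c2 (array([0.4305, 0.351 ]), array([-2.3,  2.3,  0.1])) (array([0.4262, 0.351 ]), array([-2.4,  2.4,  0.2]))
cap (array([0.433 , 0.3478]), array([-2.3,  2.3,  0.2])) (array([0.4308, 0.3478]), array([-2.5,  2.5,  0.2]))
foot (array([0.4387, 0.3487]), array([-3.9,  3.9,  0.2]))
```

View pics/s26.png

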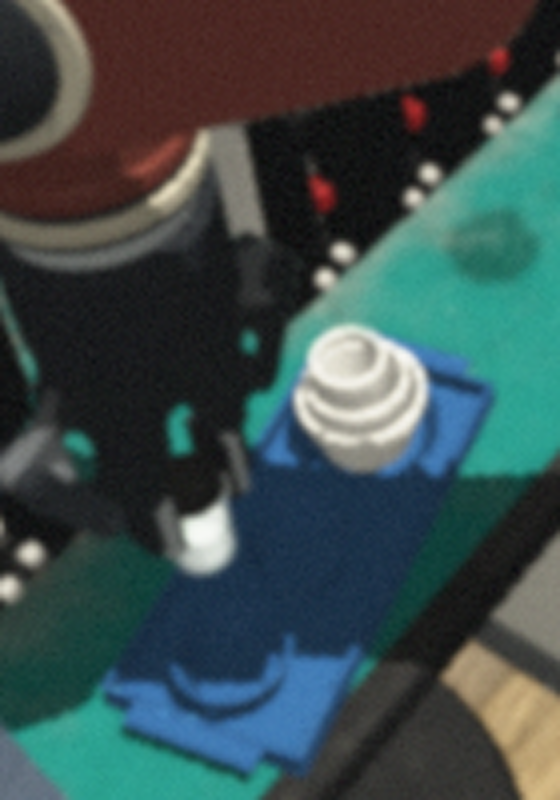

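Run:
```python
from h import *
s=state();print(s['tool_pos'],s['tool_rot'],Rq(s['tool_rot']).round(4))
```

```text
[0.43504921 0.34804037 0.1896569 ] [ 0.49991182 -0.49994058 -0.49933224  0.50081425] [[-3.0e-04 -1.5e-03 -1.0e+00]
 [ 1.0e+00 -1.5e-03 -3.0e-04]
 [-1.5e-03 -1.0e+00  1.5e-03]]
```

Request:
carry_out([
  [[0,0,0,-0.06,0.09,-0.2,20],[0,0,0,0,0,-0.5,20],[0,0,0,0,0,-0.4,20],[0,0,0,0,0,-0.1,20],[0,0,0,0,0,0,20]],
])

```text
time: 27.75
tool_pos: [0.4323, 0.3519, 0.1413]
tool_rot: [0.5, -0.5, -0.499, 0.501]
contact_force: [0.8, -0.1, -0.4]
gripper_width: 0.314
```

Request:
carry_out([
  [[0,0,0,0,0,0,20],[0,0,0,0,0,0,20]],
])

```text
time: 27.95
tool_pos: [0.4335, 0.353, 0.1437]
tool_rot: [-0.5, 0.5, 0.501, -0.5]
contact_force: [-0.3, 0.8, 0.2]
gripper_width: 0.313
```

Run:
```python
from h import *
s=state();im=grab_frame('wrist');print(s['tool_pos'],s['contact_force'],s['gripper_width'])
cv2.imwrite('pics/w27.png',im)
crop(im,140,130,400,330,3,'pics/w27b.png')
im=grab_frame('scene');crop(im,140,220,280,370,4,'pics/s27.png')
```

```text
[0.43352146 0.35299292 0.14374597] [-0.29494453  0.76497603  0.18187316] 0.3130315451319953
```

View pics/w27b.png

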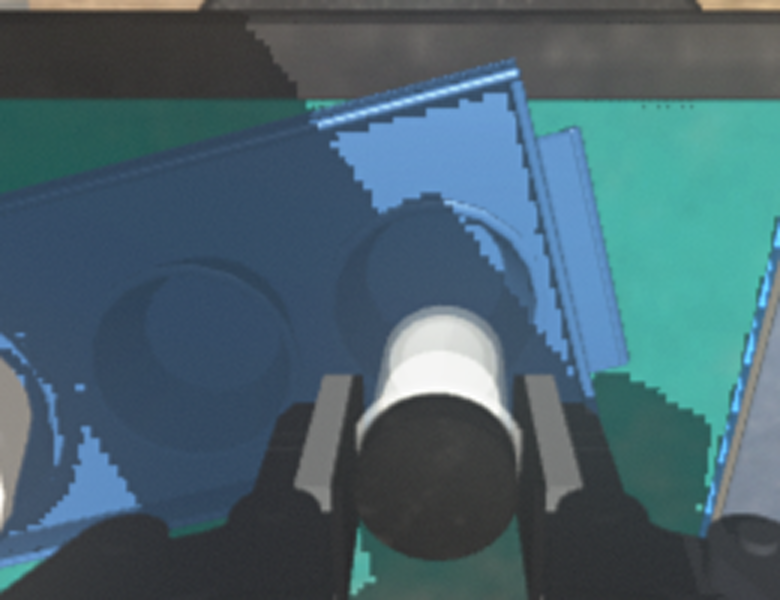

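View pics/s27.png

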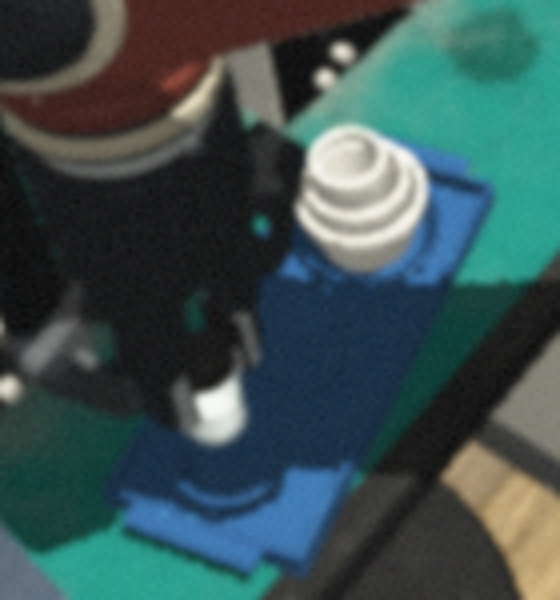

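Run:
```python
from h import *
s=dict(tool_pos=np.array([0.43352146,0.35299292,0.14374597]),tool_rot=state()['tool_rot'])
cp=campose('wrist',s)
for d in (.047,.05): print('c2',fitc(cp,.025,d,252,318.7,194.7))
print('foot',fitc(cp,.0455,.030,267.6,307.3,231.5))
print('cap',fitc(cp,.0955,.0275,258.7,312.3,None,315.5),fitc(cp,.0955,.0275,258.7,312.3,261))
print(state()['tool_pos'])
```

```text
c2 (array([0.4273, 0.3528]), array([-0.5,  0.5,  0. ]))
c2 (array([0.4289, 0.3528]), array([-2.6,  2.6,  0.2]))
foot (array([0.4369, 0.3541]), array([-3.7,  3.7,  0.2]))
cap (array([0.4312, 0.3529]), array([-2.5,  2.5,  0.2])) (array([0.4291, 0.3529]), array([-2.6,  2.6,  0.2]))
[0.43341499 0.35299654 0.1436554 ]
```

Request:
carry_out([
  [[0,0,0,-0.03,-0.02,-0.3,20],[0,0,0,0,0,-0.12,20],[0,0,0,0,0,0,20],[0,0,0,0,0,0,20]],
])

```text
time: 28.45
tool_pos: [0.4315, 0.3518, 0.1254]
tool_rot: [0.5, -0.5, -0.5, 0.501]
contact_force: [-0.3, -0.3, -0.6]
gripper_width: 0.314
```

Run:
```python
from h import *
s=state();im=grab_frame('wrist');print(s['tool_pos'],s['contact_force'],s['gripper_width'])
cv2.imwrite('pics/w28.png',im)
crop(im,200,160,360,280,5,'pics/w28b.png')
im=grab_frame('scene');crop(im,140,220,280,370,4,'pics/s28.png')
```

```text
[0.43147396 0.35176773 0.12535419] [-0.27081824 -0.30371133 -0.56647064] 0.313911880760739
```

View pics/w28b.png

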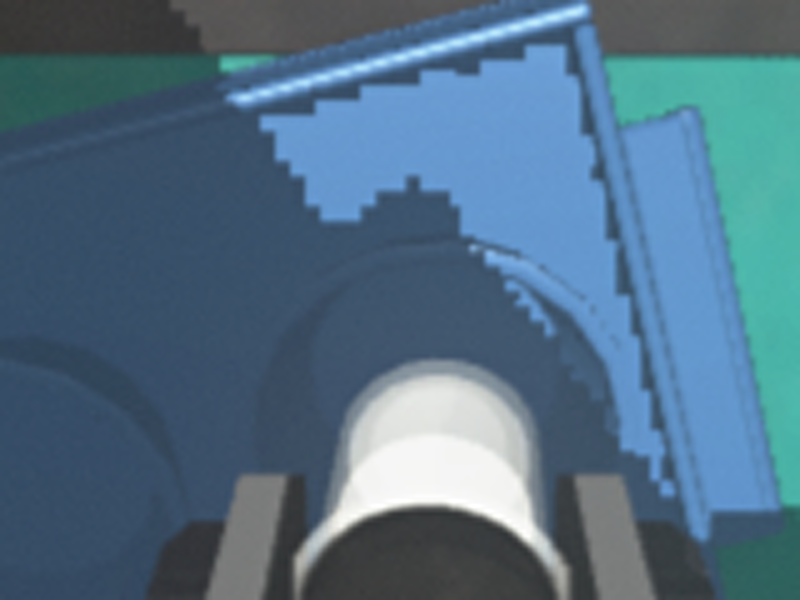

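View pics/s28.png

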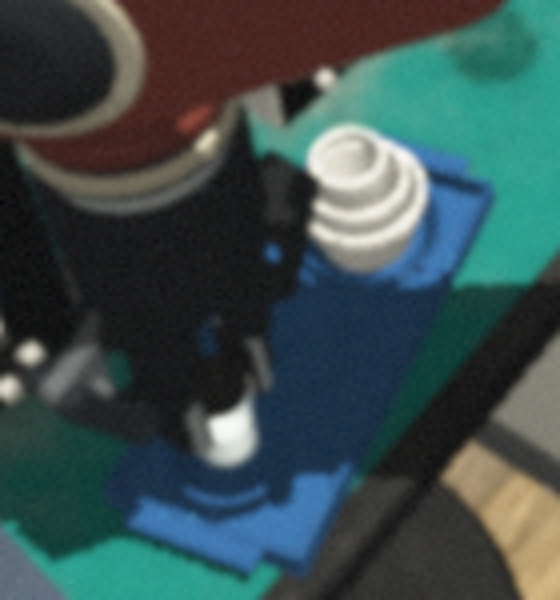

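Run:
```python
from h import *
a=np.linspace(0,6.28,60)
def ov(name,cam,src,x0,y0,f,out,circ):
    cp=campose(cam); im=cv2.imread(src)
    for c,z,d,col in circ:
        q=np.array([w2p(cp,(c[0]+d/2*np.cos(k),c[1]+d/2*np.sin(k),z)) for k in a]);q=((q+.5-[x0,y0])*f-.5).astype(int)
        cv2.polylines(im,[q],True,col,1)
    cv2.imwrite(out,im)
v=(.4310,.3518)
C=[((.4295,.3515),.025,.047,(0,0,255)),((.4295,.3515),.003,.035,(0,0,160)),(v,.0272,.030,(0,255,0)),(v,.0692,.030,(0,255,0)),(v,.0772,.028,(0,255,255))]
ov('a','scene','pics/s28.png',140,220,4,'pics/o1.png',C+[((.469,.222),.039,.062,(255,0,255)),((.469,.222),.065,.036,(255,0,255))])
ov('a','wrist','pics/w28b.png',200,160,5,'pics/o2.png',C)
print(state()['tool_pos'])
```

```text
[0.43185556 0.35199542 0.1260291 ]
```

View pics/o1.png

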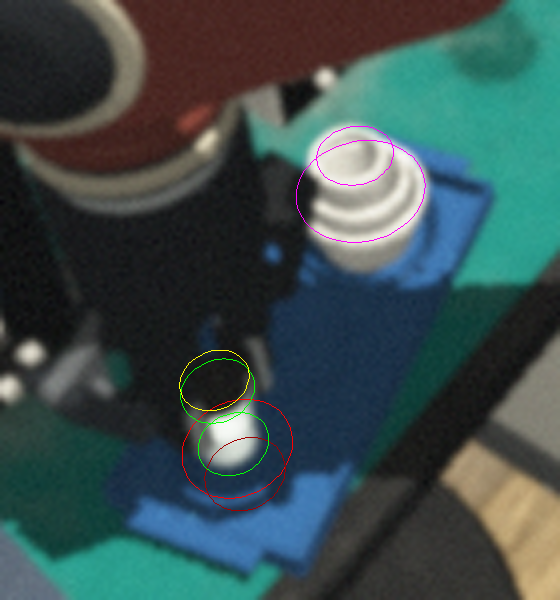

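View pics/o2.png

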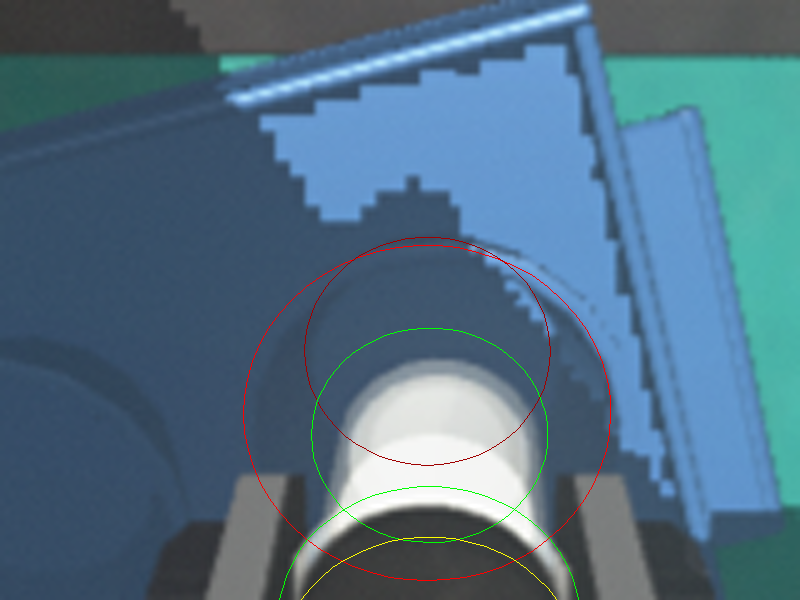

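Request:
carry_out([
  [[0,0,0,-0.09,0,0,20],[0,0,0,0,0,0,20],[0,0,0,0,0,0,20]],
])

```text
time: 28.85
tool_pos: [0.4281, 0.352, 0.1261]
tool_rot: [-0.5, 0.5, 0.5, -0.5]
contact_force: [0.4, 0.7, 0.6]
gripper_width: 0.317
```

Run:
```python
from h import *
s=state();im=grab_frame('wrist');print(s['tool_pos'],s['contact_force'],s['gripper_width'])
crop(im,200,160,360,280,5,'pics/w29b.png')
im=grab_frame('scene');crop(im,160,270,240,360,7,'pics/s29.png')
```

```text
[0.42808964 0.35197621 0.12610127] [0.43028563 0.67705578 0.55280918] 0.3167679897168969
```

View pics/w29b.png

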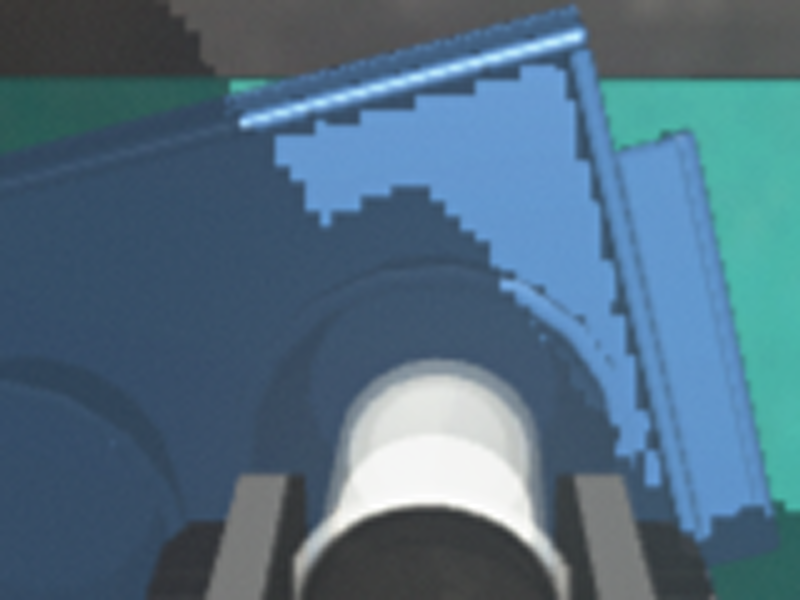

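View pics/s29.png

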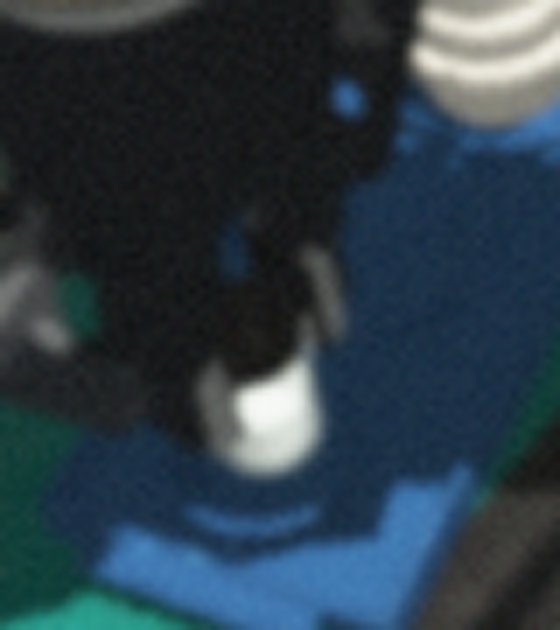

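Request:
carry_out([
  [[0,0,0,-0.03,-0.015,-0.1,20],[0,0,0,0,0,-0.1,20],[0,0,0,0,0,0,20]],
])

```text
time: 29.25
tool_pos: [0.4264, 0.3509, 0.1168]
tool_rot: [0.5, -0.5, -0.5, 0.501]
contact_force: [0.0, -0.4, -0.9]
gripper_width: 0.318
```

Request:
carry_out([
  [[0,0,0,0,0,-0.1,20],[0,0,0,0,0,0,20]],
])

```text
time: 29.45
tool_pos: [0.4266, 0.3511, 0.1132]
tool_rot: [0.5, -0.5, -0.5, 0.501]
contact_force: [-0.3, 0.3, -0.1]
gripper_width: 0.315
```

Request:
carry_out([
  [[0,0,0,0,0,-0.08,20],[0,0,0,0,0,0,20]],
])

```text
time: 29.65
tool_pos: [0.4267, 0.3512, 0.1102]
tool_rot: [0.5, -0.5, -0.5, 0.5]
contact_force: [-0.5, 0.4, -0.7]
gripper_width: 0.321
```

Run:
```python
from h import *
s=state();im=grab_frame('wrist');print(s['tool_pos'],s['contact_force'],s['gripper_width'])
crop(im,200,160,360,280,5,'pics/w30b.png')
```

```text
[0.42674172 0.35118129 0.11022427] [-0.49896822  0.41096725 -0.6741614 ] 0.32092589715139397
```

View pics/w30b.png

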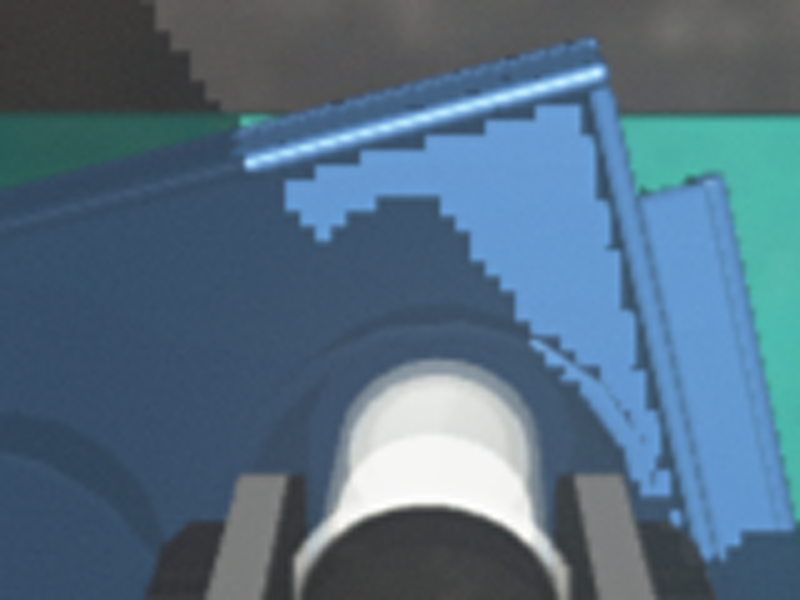

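Request:
carry_out([
  [[0,0,0,0,0,-0.08,20],[0,0,0,0,0,0,20]],
])

```text
time: 29.9
tool_pos: [0.4267, 0.3512, 0.1071]
tool_rot: [0.5, -0.5, -0.5, 0.5]
contact_force: [-1.0, -0.6, -1.8]
gripper_width: 0.311
```

Request:
carry_out([
  [[0,0,0,0,0,-0.06,20],[0,0,0,0,0,0,20]],
])

```text
time: 30.1
tool_pos: [0.4268, 0.3512, 0.1048]
tool_rot: [0.5, -0.5, -0.5, 0.5]
contact_force: [0.3, 0.4, -0.8]
gripper_width: 0.315
```

Request:
carry_out([
  [[0,0,0,0,0,-0.05,20],[0,0,0,0,0,0,20]],
])

```text
time: 30.3
tool_pos: [0.4268, 0.3512, 0.1028]
tool_rot: [0.5, -0.5, -0.5, 0.5]
contact_force: [0.9, 0.4, 0.6]
gripper_width: 0.316
```

Request:
carry_out([
  [[0,0,0,0,0,-0.03,20],[0,0,0,0,0,0,20]],
])

```text
time: 30.5
tool_pos: [0.4269, 0.3512, 0.1017]
tool_rot: [0.5, -0.5, -0.5, 0.5]
contact_force: [0.1, -0.2, -0.3]
gripper_width: 0.316
```

Request:
carry_out([
  [[0,0,0,0,0,-0.04,20],[0,0,0,0,0,0,20]],
])

```text
time: 30.7
tool_pos: [0.4274, 0.3515, 0.1012]
tool_rot: [-0.5, 0.5, 0.5, -0.5]
contact_force: [-2.1, -0.7, 4.5]
gripper_width: 0.317
```

Request:
carry_out([
  [[0,0,0,0,0,-0.02,20],[0,0,0,0,0,0,20]],
])

```text
time: 30.9
tool_pos: [0.4276, 0.3516, 0.1012]
tool_rot: [-0.5, 0.5, 0.5, -0.5]
contact_force: [-2.2, -2.3, 8.7]
gripper_width: 0.318
```

Request:
carry_out([
  [[0,0,0,0,0,0.02,34],[0,0,0,0,0,0.02,40],[0,0,0,0,0,0,44],[0,0,0,0,0,0,44]],
])

```text
time: 31.3
tool_pos: [0.4268, 0.3512, 0.1008]
tool_rot: [0.5, -0.5, -0.5, 0.5]
contact_force: [-0.3, -0.1, -0.2]
gripper_width: 0.515
```

Request:
carry_out([
  [[0,0,0,0,0,0.3,44],[0,0,0,0,0,0.5,44],[0,0,0,0,0,0.7,44],[0,0,0,0,-0.4,0.7,44],[0,0,0,0,-0.8,0.3,44]],
])

```text
time: 31.8
tool_pos: [0.4283, 0.3046, 0.2056]
tool_rot: [-0.499, 0.5, 0.503, -0.499]
contact_force: [1.2, -0.1, 0.1]
gripper_width: 0.513
```

Run:
```python
from h import *
s=state();im=grab_frame('wrist');print(s['tool_pos'],s['contact_force'],s['gripper_width'])
cv2.imwrite('pics/w31.png',im)
crop(im,180,130,440,330,3,'pics/w31b.png')
im=grab_frame('scene');crop(im,140,220,280,370,4,'pics/s31.png')
```

```text
[0.42831265 0.30459414 0.20564633] [ 1.17721671 -0.10626333  0.13949188] 0.513034630464048
```

View pics/w31b.png

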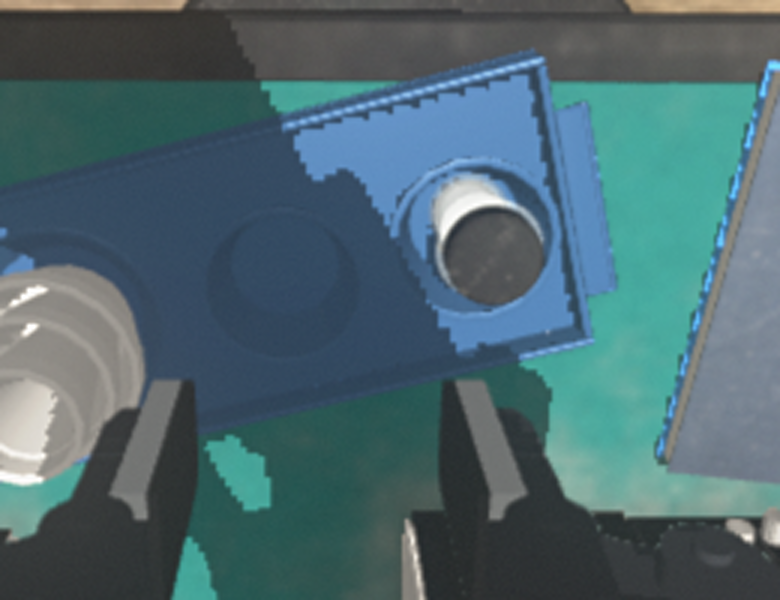

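View pics/s31.png

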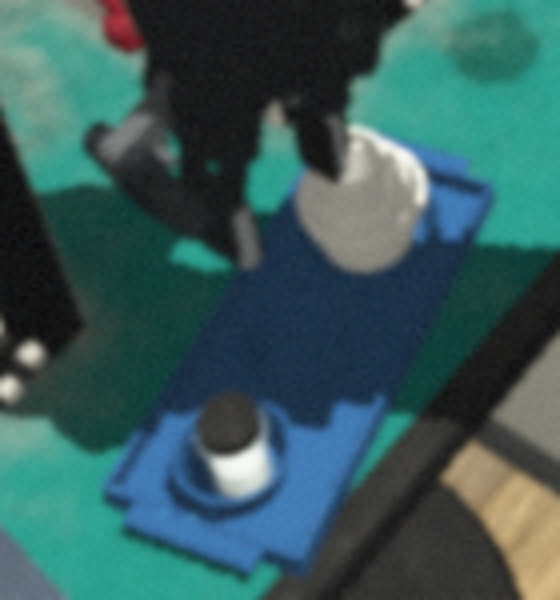

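Request:
carry_out([
  [[0,0,0,0.1,-1,0,46],[0,0,0,0.1,-1,0,46],[0,0,0,0.1,-1,0,46],[0,0,0,0.1,-1,0,46],[0,0,0,0.1,-1,0,46]],
])

```text
time: 32.4
tool_pos: [0.4468, 0.1022, 0.2013]
tool_rot: [-0.5, 0.5, 0.501, -0.5]
contact_force: [0.3, -0.4, -0.4]
gripper_width: 0.539
```

Request:
carry_out([
  [[0,0,0,0.1,-1,0,46],[0,0,0,0.1,-1,0,46],[0,0,0,0.1,-1,0,46],[0,0,0,0.1,-1,-0.1,46],[0,0,0,0.1,-1,-0.3,46]],
])

```text
time: 32.9
tool_pos: [0.4678, -0.0984, 0.1866]
tool_rot: [-0.499, 0.501, 0.501, -0.5]
contact_force: [0.7, -0.4, 0.7]
gripper_width: 0.538
```

Request:
carry_out([
  [[0,0,0,0.1,-0.8,-0.4,46],[0,0,0,0,-0.4,0,46],[0,0,0,0,0,0,46],[0,0,0,0,0,0,46]],
])

```text
time: 33.3
tool_pos: [0.4712, -0.1442, 0.1697]
tool_rot: [-0.5, 0.5, 0.5, -0.5]
contact_force: [0.1, 0.2, -0.1]
gripper_width: 0.536
```

Run:
```python
from h import *
s=state();im=grab_frame('wrist');print(s['tool_pos'],s['contact_force'],s['gripper_width'],Rq(s['tool_rot'])[:,1].round(3))
cv2.imwrite('pics/w32.png',im)
crop(im,140,130,400,330,3,'pics/w32b.png')
```

```text
[ 0.47120764 -0.14416625  0.1696616 ] [ 0.10590802  0.18279095 -0.11585133] 0.5362251115731328 [ 0.001  0.001 -1.   ]
```

View pics/w32b.png

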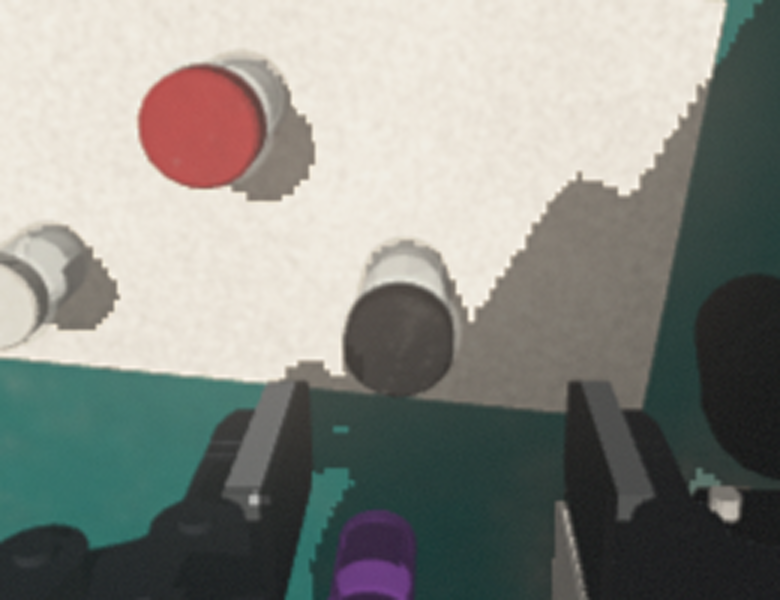

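Run:
```python
from h import *
cp=campose('wrist');print(cp and state()['tool_pos'],p2w(cp,272.8,242.8,.052))
```

```text
[ 0.47122903 -0.14378622  0.16973348] [ 0.47612989 -0.15289781  0.052     ]
```

Request:
carry_out([
  [[0,0,0,0.1,-0.22,-0.3,46],[0,0,0,0,0,0,46],[0,0,0,0,0,0,46]],
])

```text
time: 33.65
tool_pos: [0.475, -0.1524, 0.1574]
tool_rot: [-0.5, 0.499, 0.501, -0.5]
contact_force: [-0.1, -0.6, 0.3]
gripper_width: 0.537
```

Run:
```python
from h import *
s=state();im=grab_frame('wrist');print(s['tool_pos'],s['contact_force'],s['gripper_width'],Rq(s['tool_rot'])[:,1].round(3))
crop(im,140,130,400,330,3,'pics/w33b.png')
im=grab_frame('scene');crop(im,250,90,390,230,5,'pics/s33.png')
```

```text
[ 0.47495789 -0.15242315  0.15738034] [-0.1423361  -0.63235066  0.31453355] 0.5370866538243069 [-0.  0. -1.]
```

View pics/w33b.png

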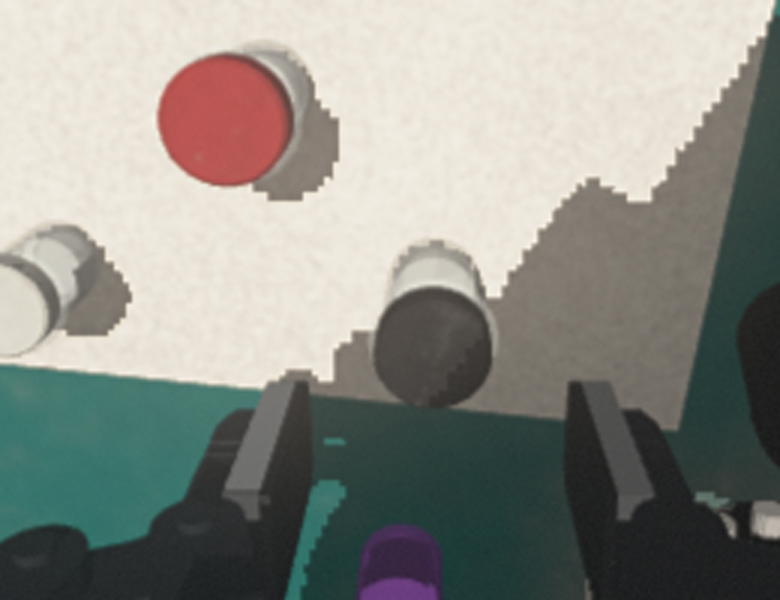

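View pics/s33.png

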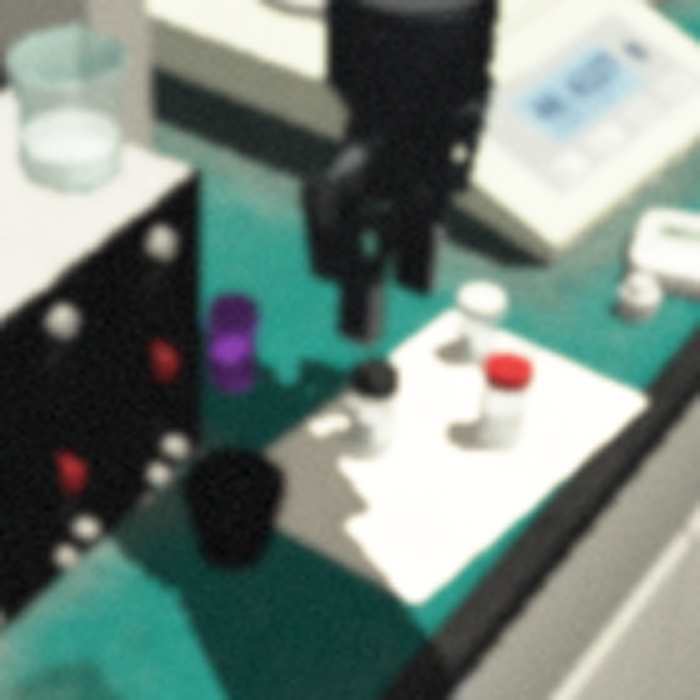

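Request:
carry_out([
  [[0,0,0,0.05,-0.035,-0.4,46],[0,0,0,0,0,-0.5,46],[0,0,0,0,0,-0.45,46],[0,0,0,0,0,-0.12,46],[0,0,0,0,0,0,46]],
])

```text
time: 34.25
tool_pos: [0.4766, -0.1544, 0.0979]
tool_rot: [0.5, -0.499, -0.5, 0.5]
contact_force: [0.2, 0.4, 0.5]
gripper_width: 0.536
```

Run:
```python
from h import *
s=state();im=grab_frame('wrist');print(s['tool_pos'],s['contact_force'],s['gripper_width'],Rq(s['tool_rot'])[:,1].round(3))
crop(im,120,130,380,330,3,'pics/w34b.png')
```

```text
[ 0.47658145 -0.15441663  0.09794538] [0.1716348  0.38521903 0.48270833] 0.5363930499295976 [-0.001  0.001 -1.   ]
```

View pics/w34b.png

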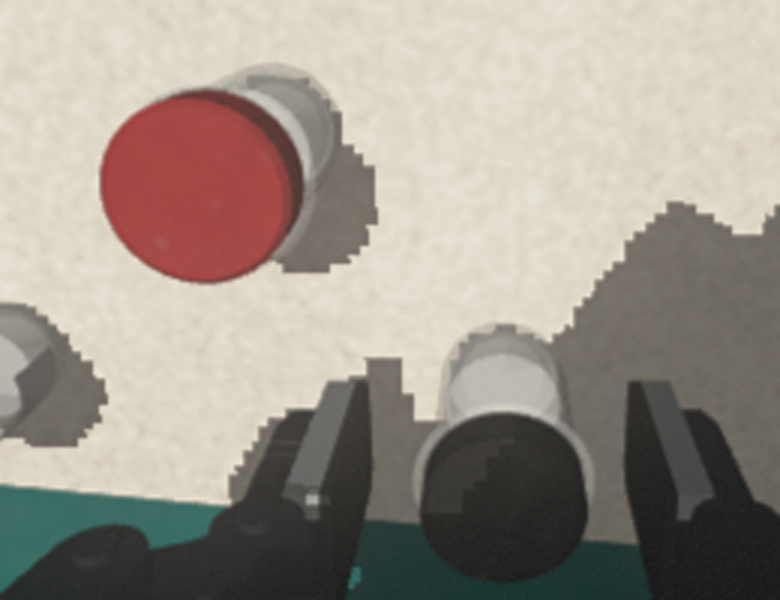

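Request:
carry_out([
  [[0,0,0,0.03,0,0,40],[0,0,0,0,0,0,20],[0,0,0,0,0,0,20],[0,0,0,0,0,0,20],[0,0,0,0,0,0,20]],
])

```text
time: 34.8
tool_pos: [0.4792, -0.1552, 0.0998]
tool_rot: [-0.499, 0.501, 0.501, -0.5]
contact_force: [0.5, 2.4, 6.0]
gripper_width: 0.314
```

Request:
carry_out([
  [[0,0,0,0,0,0,20],[0,0,0,0,0,0,20]],
])

```text
time: 35.0
tool_pos: [0.4792, -0.1552, 0.0998]
tool_rot: [-0.499, 0.501, 0.501, -0.5]
contact_force: [1.1, 1.1, 6.3]
gripper_width: 0.314
```

Request:
carry_out([
  [[0,0,0,0,0,0.2,20],[0,0,0,-0.05,0,0.4,20],[0,0,0,-0.1,0,0.7,20],[0,0,0,-0.1,0,0.7,20],[0,0,0,0,0,0.3,20]],
])

```text
time: 35.5
tool_pos: [0.4689, -0.1555, 0.1933]
tool_rot: [-0.498, 0.501, 0.501, -0.5]
contact_force: [1.4, -0.6, -0.7]
gripper_width: 0.314
```

Run:
```python
from h import *
s=state();im=grab_frame('wrist');print(s['tool_pos'],s['contact_force'],s['gripper_width'],Rq(s['tool_rot'])[:,1].round(3))
crop(im,120,130,380,330,3,'pics/w35b.png')
```

```text
[ 0.46885823 -0.15548493  0.19332318] [ 1.39344838 -0.59031347 -0.68724291] 0.31418803587185656 [ 0.004 -0.002 -1.   ]
```

View pics/w35b.png

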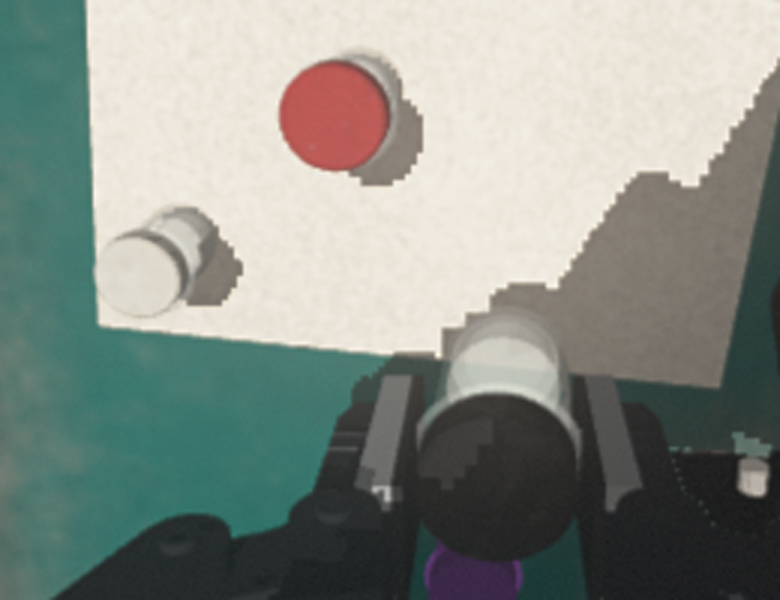

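Request:
carry_out([
  [[0,0,0,-0.1,0.5,0,20],[0,0,0,-0.1,1,0,20],[0,0,0,-0.1,1,0,20],[0,0,0,-0.1,1,0,20],[0,0,0,-0.1,1,0,20]],
])

```text
time: 36.05
tool_pos: [0.4473, 0.0265, 0.189]
tool_rot: [0.5, -0.5, -0.5, 0.5]
contact_force: [0.4, 0.6, -0.1]
gripper_width: 0.314
```

Request:
carry_out([
  [[0,0,0,-0.1,1,0,20],[0,0,0,0,1,0,20],[0,0,0,0,1,0,20],[0,0,0,0,1,0,20],[0,0,0,0,1,0,20]],
])

```text
time: 36.55
tool_pos: [0.4434, 0.2266, 0.1889]
tool_rot: [0.5, -0.5, -0.5, 0.501]
contact_force: [1.1, 0.1, -0.4]
gripper_width: 0.309
```

Request:
carry_out([
  [[0,0,0,0,1,0,20],[0,0,0,0,0.6,0,20],[0,0,0,0,0.15,-0.2,20],[0,0,0,0,0,0,20],[0,0,0,0,0,0,20]],
])

```text
time: 37.05
tool_pos: [0.4436, 0.294, 0.1808]
tool_rot: [0.5, -0.5, -0.499, 0.501]
contact_force: [0.1, -0.7, 0.5]
gripper_width: 0.31
```

Lower to just above the mouth (TCP ≈ 0.126) and look.

Request:
carry_out([
  [[0,0,0,-0.02,-0.01,-0.4,20],[0,0,0,0,0,-0.5,20],[0,0,0,0,0,-0.4,20],[0,0,0,0,0,-0.06,20],[0,0,0,0,0,0,20]],
])

```text
time: 37.55
tool_pos: [0.4429, 0.2937, 0.1268]
tool_rot: [0.5, -0.5, -0.499, 0.501]
contact_force: [0.1, 0.5, 0.1]
gripper_width: 0.313
```

Request:
carry_out([
  [[0,0,0,0,0,0,20],[0,0,0,0,0,0,20]],
])

```text
time: 37.75
tool_pos: [0.444, 0.2948, 0.129]
tool_rot: [-0.5, 0.5, 0.501, -0.499]
contact_force: [0.2, -0.3, -1.3]
gripper_width: 0.316
```

Run:
```python
from h import *
s=state();im=grab_frame('wrist');print(s['tool_pos'],s['contact_force'],s['gripper_width'])
crop(im,200,160,360,280,5,'pics/w36b.png')
im=grab_frame('scene');crop(im,140,220,280,370,4,'pics/s36.png')
```

```text
[0.44403218 0.29481675 0.12901882] [ 0.2269232  -0.30567577 -1.27364208] 0.3159739324037619
```

View pics/w36b.png

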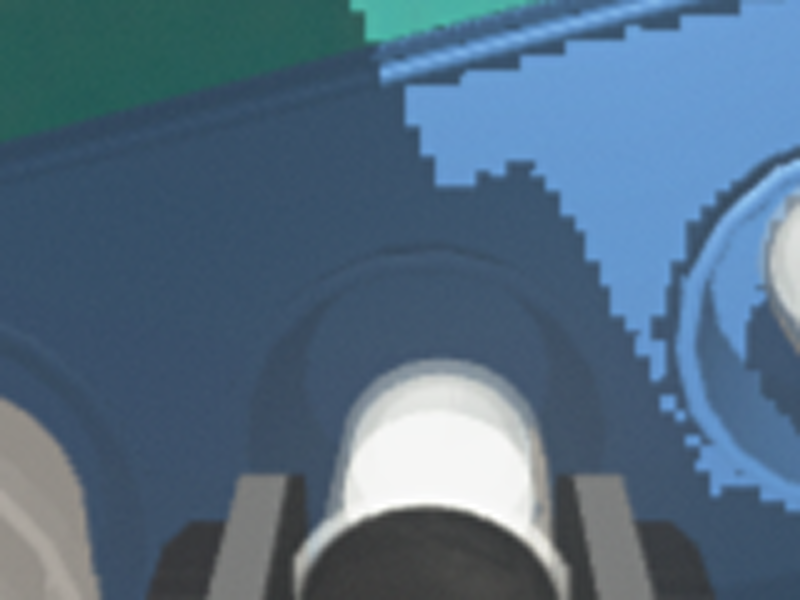

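View pics/s36.png

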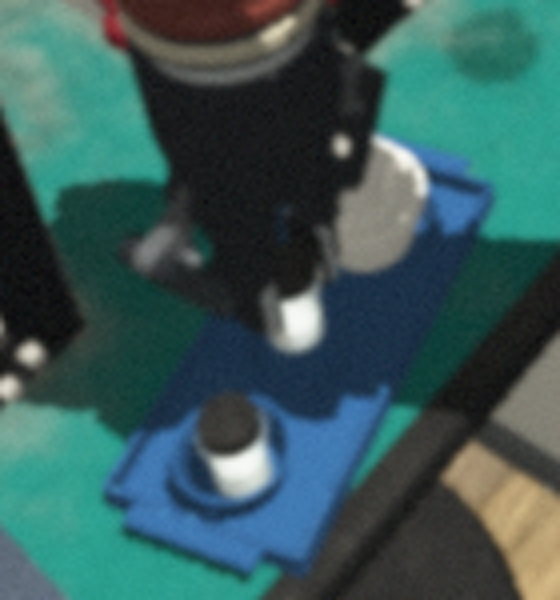

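Request:
carry_out([
  [[0,0,0,-0.05,-0.04,-0.1,20],[0,0,0,0,0,-0.15,20],[0,0,0,0,0,-0.1,20],[0,0,0,0,0,0,20],[0,0,0,0,0,0,20]],
])

```text
time: 38.35
tool_pos: [0.4412, 0.293, 0.1135]
tool_rot: [0.5, -0.5, -0.5, 0.5]
contact_force: [0.8, -0.1, -0.2]
gripper_width: 0.319
```

Run:
```python
from h import *
s=state();im=grab_frame('wrist');print(s['tool_pos'],s['contact_force'],s['gripper_width'])
crop(im,200,160,360,280,5,'pics/w37b.png')
```

```text
[0.44116186 0.29302777 0.1135186 ] [ 0.82006494 -0.0500627  -0.24771387] 0.31912869313488373
```

View pics/w37b.png

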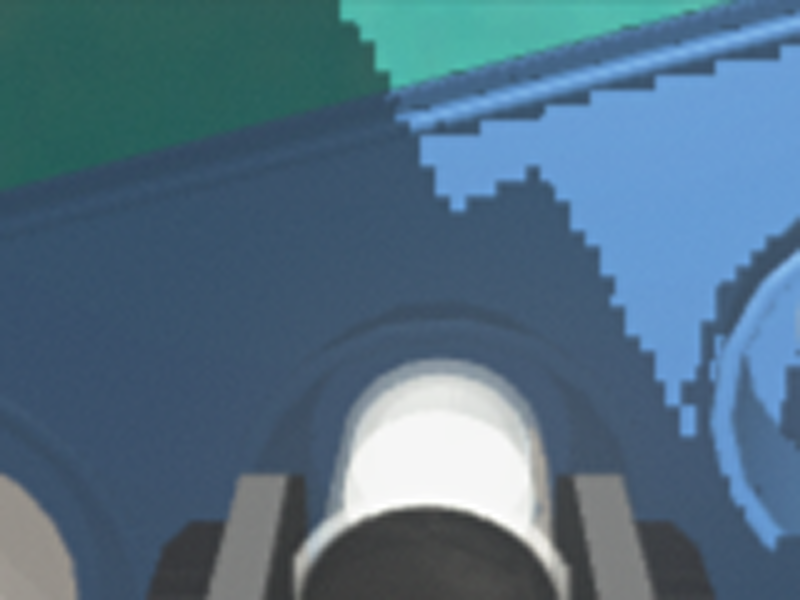

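Request:
carry_out([
  [[0,0,0,0,0,-0.1,20],[0,0,0,0,0,-0.08,20],[0,0,0,0,0,0,20]],
])

```text
time: 38.7
tool_pos: [0.441, 0.2929, 0.106]
tool_rot: [0.5, -0.5, -0.5, 0.501]
contact_force: [-0.1, -1.0, -0.9]
gripper_width: 0.318
```

Request:
carry_out([
  [[0,0,0,0,0,-0.06,20],[0,0,0,0,0,0,20]],
])

```text
time: 38.9
tool_pos: [0.4412, 0.293, 0.104]
tool_rot: [0.5, -0.5, -0.5, 0.5]
contact_force: [-0.3, 0.5, 0.1]
gripper_width: 0.314
```

Request:
carry_out([
  [[0,0,0,0,0,-0.05,20],[0,0,0,0,0,0,20]],
])

```text
time: 39.1
tool_pos: [0.4412, 0.293, 0.1021]
tool_rot: [0.5, -0.5, -0.5, 0.5]
contact_force: [-0.0, -0.8, -0.6]
gripper_width: 0.315
```

Request:
carry_out([
  [[0,0,0,0,0,-0.03,20],[0,0,0,0,0,0,20]],
])

```text
time: 39.3
tool_pos: [0.4414, 0.2931, 0.1011]
tool_rot: [-0.5, 0.5, 0.5, -0.5]
contact_force: [-0.7, 0.6, 1.3]
gripper_width: 0.315
```

Request:
carry_out([
  [[0,0,0,0,0,-0.03,20],[0,0,0,0,0,0,20]],
])

```text
time: 39.5
tool_pos: [0.4418, 0.2932, 0.1009]
tool_rot: [-0.5, 0.5, 0.5, -0.5]
contact_force: [-1.4, -1.6, 5.7]
gripper_width: 0.316
```

Request:
carry_out([
  [[0,0,0,0,0,-0.02,20],[0,0,0,0,0,0,20]],
])

```text
time: 39.7
tool_pos: [0.442, 0.2933, 0.1008]
tool_rot: [-0.5, 0.5, 0.5, -0.5]
contact_force: [-2.9, -2.5, 8.7]
gripper_width: 0.316
```

Request:
carry_out([
  [[0,0,0,0,0,0.02,34],[0,0,0,0,0,0.02,38],[0,0,0,0,0,0,41],[0,0,0,0,0,0,41]],
])

```text
time: 40.1
tool_pos: [0.4412, 0.293, 0.1005]
tool_rot: [0.5, -0.5, -0.5, 0.5]
contact_force: [0.4, -0.3, 0.5]
gripper_width: 0.482
```

Request:
carry_out([
  [[0,0,0,0,0,0.3,41],[0,0,0,0,0,0.6,41],[0,0,0,0,0,0.9,41],[0,0,0,0,0,0.9,41],[0,0,0,-0.2,-0.6,0.5,41]],
])

```text
time: 40.6
tool_pos: [0.435, 0.2706, 0.2337]
tool_rot: [-0.499, 0.5, 0.503, -0.498]
contact_force: [0.6, 0.0, 1.3]
gripper_width: 0.485
```

Request:
carry_out([
  [[0,0,0,-0.2,-1,0.3,41],[0,0,0,-0.2,-1,0,41],[0,0,0,0,-1,0,41],[0,0,0,0,-1,0,41],[0,0,0,0,-1,0,41]],
])

```text
time: 41.1
tool_pos: [0.417, 0.0677, 0.2418]
tool_rot: [-0.499, 0.5, 0.501, -0.5]
contact_force: [0.4, 0.1, 0.0]
gripper_width: 0.479
```

Request:
carry_out([
  [[0,0,0,0,-1,0,41],[0,0,0,0,-1,0,41],[0,0,0,0,0,0,41],[0,0,0,0,0,0,41]],
])

```text
time: 41.5
tool_pos: [0.4174, -0.0115, 0.2414]
tool_rot: [-0.5, 0.501, 0.5, -0.499]
contact_force: [0.1, 1.2, -0.3]
gripper_width: 0.48
```

Run:
```python
from h import *
s=state();print(s['tool_pos'],s['time'],s['contact_force'])
im=grab_frame('top');crop(im,140,170,420,270,2.8,'pics/t38.png');crop(im,140,190,260,270,6,'pics/t38b.png')
im=grab_frame('scene');crop(im,150,140,390,370,2.5,'pics/s38.png')
```

```text
[ 0.41736225 -0.01147162  0.24138703] 41.5 [ 0.05298453  1.16956487 -0.29293603]
```

View pics/t38b.png

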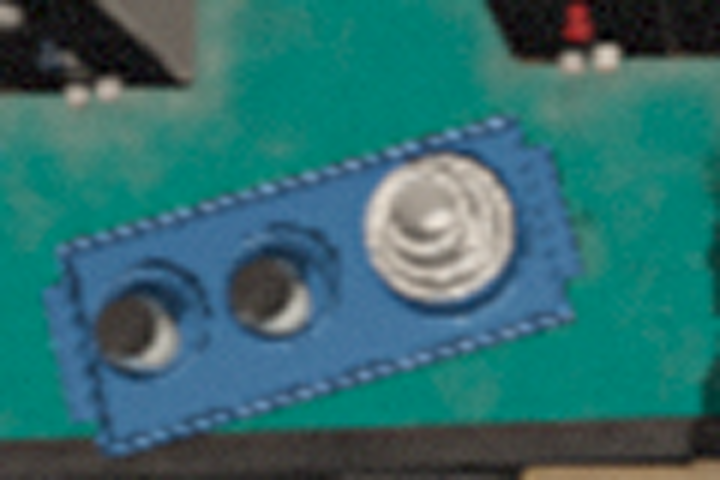

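View pics/t38.png

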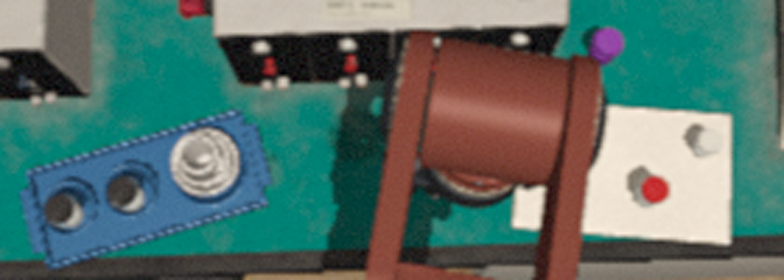

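View pics/s38.png

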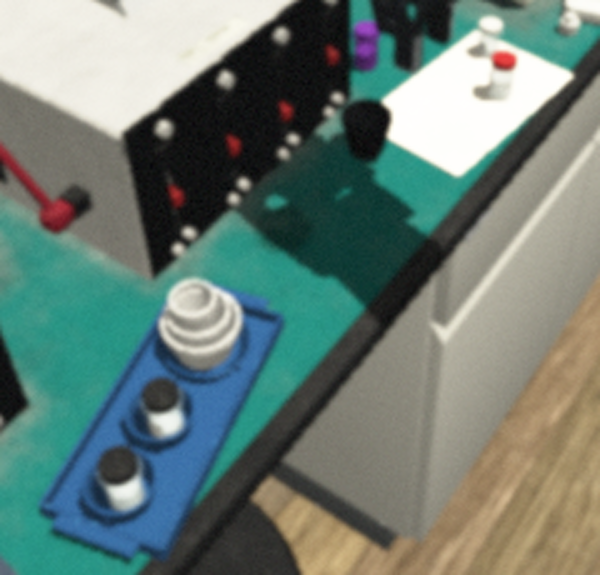

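```bash
python3 -c "
from plant import *
print(job_done())"
```

```text
the job is handed in; nothing more can be done
None
```

The tray is packed and the job handed in at about 41.6 s of the 136 s allowed.

- **Crucibles:** the wide one is in the round seat, the middle one is nested inside it, and the tall one inside that, placed in that order.
- **Vials:** one black-capped vial stands in each of the two vial cups.
- **Set-downs:** I lowered each piece until the wrist force rose to about 9–10 N before opening the gripper. Every contact came within 0.1 mm of the height expected for the bottom of its place.
- **Last pictures:** the top and scene views after I backed the arm away show the nest and both vials upright in the tray. The graphite crucible and the red-capped, white-capped and purple vials stand where they were.
- **Disagreement:** the cameras differed by 2–5 mm in x, and the mouth of the far vial cup showed it most. I corrected each vial's position from a close wrist picture at the mouth of its cup before lowering it. The other force readings stayed below these.

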